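Change of filter cartridges: return the spent, lay out three fresh

TASK

Push every red-capped spent cartridge through the sprung yellow flap of the returns box, so that it drops inside and the flap snaps shut again, and stand exactly three of the blue-capped fresh cartridges upright in the aluminium tray, leaving the fourth on the worktop. When all that is done, swing the green collection lever on the box fully over to the rear. Do not knock over the bottles and the measuring cylinder that stand around.

Things in the scene. Friction and masses are not known exactly. Their poses are not given: they have to be found in the camera images.
- spent_1: spent: square filter cartridge, 44 x 44 mm and 70 mm tall, about 0.2 kg, heaviest at the foot: white body, 20 mm high red cap of the same width on top; stands upright on the worktop; origin at the centre of its underside, z up along it; may be absent (between two and four are there)
- spent_2: spent: square filter cartridge, 44 x 44 mm and 70 mm tall, about 0.2 kg, heaviest at the foot: white body, 20 mm high red cap of the same width on top; stands upright on the worktop; origin at the centre of its underside, z up along it; may be absent (between two and four are there)
- spent_3: spent: square filter cartridge, 44 x 44 mm and 70 mm tall, about 0.2 kg, heaviest at the foot: white body, 20 mm high red cap of the same width on top; stands upright on the worktop; origin at the centre of its underside, z up along it; may be absent (between two and four are there)
- spent_4: spent: square filter cartridge, 44 x 44 mm and 70 mm tall, about 0.2 kg, heaviest at the foot: white body, 20 mm high red cap of the same width on top; stands upright on the worktop; origin at the centre of its underside, z up along it; may be absent (between two and four are there)
- fresh_1: fresh: square filter cartridge, 44 x 44 mm and 70 mm tall, about 0.2 kg, heaviest at the foot: white body, 20 mm high blue cap of the same width on top; stands upright on the worktop; origin at the centre of its underside, z up along it
- fresh_2: fresh: square filter cartridge, 44 x 44 mm and 70 mm tall, about 0.2 kg, heaviest at the foot: white body, 20 mm high blue cap of the same width on top; stands upright on the worktop; origin at the centre of its underside, z up along it
- fresh_3: fresh: square filter cartridge, 44 x 44 mm and 70 mm tall, about 0.2 kg, heaviest at the foot: white body, 20 mm high blue cap of the same width on top; stands upright on the worktop; origin at the centre of its underside, z up along it
- fresh_4: fresh: square filter cartridge, 44 x 44 mm and 70 mm tall, about 0.2 kg, heaviest at the foot: white body, 20 mm high blue cap of the same width on top; stands upright on the worktop; origin at the centre of its underside, z up along it
- returns_bin: closed grey box fixed to the worktop, 240 mm (its x) by 160 mm (its y) and 235 mm tall, window in its front; its front (-x) faces the robot; origin at the centre of its underside. The slot with the yellow flap is in the front half of its top, the green lever on the rear half. Inside, a slick sloping floor carries things to the rear; there is room for all the spent cartridges
- slot (a point): centre of the slot, level with the box's top (235 mm up, 60 mm in front of the box's centre): a clear opening of 56 mm along the box's x and 116 mm along its y, so a gripper holding a cartridge can reach in between if its fingers close along the box's y. A guide plate 68 mm deep hangs below the slot's front edge; axes are those of the box
- flap (a joint): yellow flap that closes the slot, hinged on the slot's rear edge and opening down into the box: 0 shut, 1.5 rad hanging down. Its 54 mm plate is held up by a spring (about 0.085 N m shut, 0.11 N m open): a cartridge merely set on it stays on top, some 3 N pushes it open. A cartridge pushed in until its top is about level with the slot falls in by itself once let go, and the flap snaps shut over it
- flag (a joint): green collection lever on the box's top behind the slot: 0 to 1.0 rad; near 0 it leans to the front (towards the slot, -x of the box), at 1.0 fully over to the rear (+x); stays where it is left, light to push
- flag_tip (a point): tip of the green lever. The lever is about 60 mm long, its pivot is 66 mm behind the box's centre on the box's middle line, and the lever swings in the box's x-z plane
- tray: open aluminium tray fixed to the worktop, 120 mm (its x) by 200 mm (its y), walls 28 mm high and 4 mm thick, floor 4 mm thick; origin at the centre of its underside
- wash_bottle: bystander: white squeeze bottle, 210 mm tall, 69 mm across; origin at its underside, z up
- cylinder: bystander: measuring cylinder on a blue foot, 165 mm tall; origin at its underside, z up
- dropper: bystander: amber dropper bottle, 94 mm tall, 33 mm across; origin at its underside, z up
Things that resemble listed ones, but are neither listed nor needed, are in the scene too. What is shaped like the spent_4 but turquoise is not meant.

How it is judged:
On the way, in this order (a step that is already met when the one before it is completed fails the run):
1. every spent cartridge is inside the returns box with the flap shut, exactly three fresh ones stand in the tray and the other one is on the worktop (x of spent_1 in the frame of returns_bin between -0.12 and 0.12 m and y of spent_1 in the frame of returns_bin between -0.08 and 0.08 m and z of spent_1 in the frame of returns_bin between -0.01 and 0.13 m and x of spent_2 in the frame of returns_bin between -0.12 and 0.12 m and y of spent_2 in the frame of returns_bin between -0.08 and 0.08 m and z of spent_2 in the frame of returns_bin between -0.01 and 0.13 m and x of spent_3 in the frame of returns_bin between -0.12 and 0.12 m and y of spent_3 in the frame of returns_bin between -0.08 and 0.08 m and z of spent_3 in the frame of returns_bin between -0.01 and 0.13 m and x of spent_4 in the frame of returns_bin between -0.12 and 0.12 m and y of spent_4 in the frame of returns_bin between -0.08 and 0.08 m and z of spent_4 in the frame of returns_bin between -0.01 and 0.13 m and ((x of fresh_1 in the frame of tray between -0.055 and 0.055 m and y of fresh_1 in the frame of tray between -0.095 and 0.095 m and z of fresh_1 in the frame of tray between -0.005 and 0.02 m and angle between each of fresh_1, fresh_2, fresh_3's own z axis and vertical below 0.2 rad and x of fresh_2 in the frame of tray between -0.055 and 0.055 m and y of fresh_2 in the frame of tray between -0.095 and 0.095 m and z of fresh_2 in the frame of tray between -0.005 and 0.02 m and x of fresh_3 in the frame of tray between -0.055 and 0.055 m and y of fresh_3 in the frame of tray between -0.095 and 0.095 m and z of fresh_3 in the frame of tray between -0.005 and 0.02 m and height (world z) of fresh_4 below 0.05 m and not (x of fresh_4 in the frame of tray between -0.065 and 0.065 m and y of fresh_4 in the frame of tray between -0.1 and 0.1 m and z of fresh_4 in the frame of tray between -0.02 and 0.2 m) and horizontal distance between fresh_4 and returns_bin above 0.14 m) or (x of fresh_1 in the frame of tray between -0.055 and 0.055 m and y of fresh_1 in the frame of tray between -0.095 and 0.095 m and z of fresh_1 in the frame of tray between -0.005 and 0.02 m and angle between each of fresh_1, fresh_2, fresh_4's own z axis and vertical below 0.2 rad and x of fresh_2 in the frame of tray between -0.055 and 0.055 m and y of fresh_2 in the frame of tray between -0.095 and 0.095 m and z of fresh_2 in the frame of tray between -0.005 and 0.02 m and height (world z) of fresh_3 below 0.05 m and not (x of fresh_3 in the frame of tray between -0.065 and 0.065 m and y of fresh_3 in the frame of tray between -0.1 and 0.1 m and z of fresh_3 in the frame of tray between -0.02 and 0.2 m) and horizontal distance between fresh_3 and returns_bin above 0.14 m and x of fresh_4 in the frame of tray between -0.055 and 0.055 m and y of fresh_4 in the frame of tray between -0.095 and 0.095 m and z of fresh_4 in the frame of tray between -0.005 and 0.02 m) or (x of fresh_1 in the frame of tray between -0.055 and 0.055 m and y of fresh_1 in the frame of tray between -0.095 and 0.095 m and z of fresh_1 in the frame of tray between -0.005 and 0.02 m and angle between each of fresh_1, fresh_3, fresh_4's own z axis and vertical below 0.2 rad and height (world z) of fresh_2 below 0.05 m and not (x of fresh_2 in the frame of tray between -0.065 and 0.065 m and y of fresh_2 in the frame of tray between -0.1 and 0.1 m and z of fresh_2 in the frame of tray between -0.02 and 0.2 m) and horizontal distance between fresh_2 and returns_bin above 0.14 m and x of fresh_3 in the frame of tray between -0.055 and 0.055 m and y of fresh_3 in the frame of tray between -0.095 and 0.095 m and z of fresh_3 in the frame of tray between -0.005 and 0.02 m and x of fresh_4 in the frame of tray between -0.055 and 0.055 m and y of fresh_4 in the frame of tray between -0.095 and 0.095 m and z of fresh_4 in the frame of tray between -0.005 and 0.02 m) or (height (world z) of fresh_1 below 0.05 m and not (x of fresh_1 in the frame of tray between -0.065 and 0.065 m and y of fresh_1 in the frame of tray between -0.1 and 0.1 m and z of fresh_1 in the frame of tray between -0.02 and 0.2 m) and horizontal distance between fresh_1 and returns_bin above 0.14 m and x of fresh_2 in the frame of tray between -0.055 and 0.055 m and y of fresh_2 in the frame of tray between -0.095 and 0.095 m and z of fresh_2 in the frame of tray between -0.005 and 0.02 m and angle between each of fresh_2, fresh_3, fresh_4's own z axis and vertical below 0.2 rad and x of fresh_3 in the frame of tray between -0.055 and 0.055 m and y of fresh_3 in the frame of tray between -0.095 and 0.095 m and z of fresh_3 in the frame of tray between -0.005 and 0.02 m and x of fresh_4 in the frame of tray between -0.055 and 0.055 m and y of fresh_4 in the frame of tray between -0.095 and 0.095 m and z of fresh_4 in the frame of tray between -0.005 and 0.02 m)) and value of joint flap below 0.08 rad and value of joint flag below 0.5 rad), for 0.2 s.
2. the green lever is thrown fully to the rear (value of joint flag above 0.85 rad), for 0.2 s.
At the end, for the whole second after the job is handed in: All spent cartridges are inside the box (underside under 130 mm up in it), the flap is shut (under 0.08 rad), exactly three fresh ones stand on the tray's floor (within 0.2 rad of upright), the other one is on the worktop clear of tray and box, the lever is past 0.85 rad, all at rest (x of spent_1 in the frame of returns_bin between -0.12 and 0.12 m and y of spent_1 in the frame of returns_bin between -0.08 and 0.08 m and z of spent_1 in the frame of returns_bin between -0.01 and 0.13 m and x of spent_2 in the frame of returns_bin between -0.12 and 0.12 m and y of spent_2 in the frame of returns_bin between -0.08 and 0.08 m and z of spent_2 in the frame of returns_bin between -0.01 and 0.13 m and x of spent_3 in the frame of returns_bin between -0.12 and 0.12 m and y of spent_3 in the frame of returns_bin between -0.08 and 0.08 m and z of spent_3 in the frame of returns_bin between -0.01 and 0.13 m and x of spent_4 in the frame of returns_bin between -0.12 and 0.12 m and y of spent_4 in the frame of returns_bin between -0.08 and 0.08 m and z of spent_4 in the frame of returns_bin between -0.01 and 0.13 m and ((x of fresh_1 in the frame of tray between -0.055 and 0.055 m and y of fresh_1 in the frame of tray between -0.095 and 0.095 m and z of fresh_1 in the frame of tray between -0.005 and 0.02 m and angle between each of fresh_1, fresh_2, fresh_3's own z axis and vertical below 0.2 rad and x of fresh_2 in the frame of tray between -0.055 and 0.055 m and y of fresh_2 in the frame of tray between -0.095 and 0.095 m and z of fresh_2 in the frame of tray between -0.005 and 0.02 m and x of fresh_3 in the frame of tray between -0.055 and 0.055 m and y of fresh_3 in the frame of tray between -0.095 and 0.095 m and z of fresh_3 in the frame of tray between -0.005 and 0.02 m and height (world z) of fresh_4 below 0.05 m and not (x of fresh_4 in the frame of tray between -0.065 and 0.065 m and y of fresh_4 in the frame of tray between -0.1 and 0.1 m and z of fresh_4 in the frame of tray between -0.02 and 0.2 m) and horizontal distance between fresh_4 and returns_bin above 0.14 m) or (x of fresh_1 in the frame of tray between -0.055 and 0.055 m and y of fresh_1 in the frame of tray between -0.095 and 0.095 m and z of fresh_1 in the frame of tray between -0.005 and 0.02 m and angle between each of fresh_1, fresh_2, fresh_4's own z axis and vertical below 0.2 rad and x of fresh_2 in the frame of tray between -0.055 and 0.055 m and y of fresh_2 in the frame of tray between -0.095 and 0.095 m and z of fresh_2 in the frame of tray between -0.005 and 0.02 m and height (world z) of fresh_3 below 0.05 m and not (x of fresh_3 in the frame of tray between -0.065 and 0.065 m and y of fresh_3 in the frame of tray between -0.1 and 0.1 m and z of fresh_3 in the frame of tray between -0.02 and 0.2 m) and horizontal distance between fresh_3 and returns_bin above 0.14 m and x of fresh_4 in the frame of tray between -0.055 and 0.055 m and y of fresh_4 in the frame of tray between -0.095 and 0.095 m and z of fresh_4 in the frame of tray between -0.005 and 0.02 m) or (x of fresh_1 in the frame of tray between -0.055 and 0.055 m and y of fresh_1 in the frame of tray between -0.095 and 0.095 m and z of fresh_1 in the frame of tray between -0.005 and 0.02 m and angle between each of fresh_1, fresh_3, fresh_4's own z axis and vertical below 0.2 rad and height (world z) of fresh_2 below 0.05 m and not (x of fresh_2 in the frame of tray between -0.065 and 0.065 m and y of fresh_2 in the frame of tray between -0.1 and 0.1 m and z of fresh_2 in the frame of tray between -0.02 and 0.2 m) and horizontal distance between fresh_2 and returns_bin above 0.14 m and x of fresh_3 in the frame of tray between -0.055 and 0.055 m and y of fresh_3 in the frame of tray between -0.095 and 0.095 m and z of fresh_3 in the frame of tray between -0.005 and 0.02 m and x of fresh_4 in the frame of tray between -0.055 and 0.055 m and y of fresh_4 in the frame of tray between -0.095 and 0.095 m and z of fresh_4 in the frame of tray between -0.005 and 0.02 m) or (height (world z) of fresh_1 below 0.05 m and not (x of fresh_1 in the frame of tray between -0.065 and 0.065 m and y of fresh_1 in the frame of tray between -0.1 and 0.1 m and z of fresh_1 in the frame of tray between -0.02 and 0.2 m) and horizontal distance between fresh_1 and returns_bin above 0.14 m and x of fresh_2 in the frame of tray between -0.055 and 0.055 m and y of fresh_2 in the frame of tray between -0.095 and 0.095 m and z of fresh_2 in the frame of tray between -0.005 and 0.02 m and angle between each of fresh_2, fresh_3, fresh_4's own z axis and vertical below 0.2 rad and x of fresh_3 in the frame of tray between -0.055 and 0.055 m and y of fresh_3 in the frame of tray between -0.095 and 0.095 m and z of fresh_3 in the frame of tray between -0.005 and 0.02 m and x of fresh_4 in the frame of tray between -0.055 and 0.055 m and y of fresh_4 in the frame of tray between -0.095 and 0.095 m and z of fresh_4 in the frame of tray between -0.005 and 0.02 m)) and value of joint flap below 0.08 rad and value of joint flag above 0.85 rad and linear speed of each of spent_1, spent_2, spent_3, spent_4, fresh_1, fresh_2, fresh_3, fresh_4 below 0.03 m/s); the robot touches nothing.
It fails at once if the squeeze bottle is knocked over (angle between wash_bottle's own z axis and vertical above 0.6 rad).
It fails at once if the measuring cylinder is knocked over (angle between cylinder's own z axis and vertical above 0.6 rad).
It fails at once if the dropper bottle is knocked over (angle between dropper's own z axis and vertical above 0.6 rad).
Of spent_1, spent_2, spent_3, spent_4 only 2 to 4 are there at a start; the rules pass over those that are not, and their reading is None.
At some moment in a run one of spent_1, spent_2, spent_3, spent_4, fresh_1, fresh_2, fresh_3, fresh_4 may be knocked a few centimetres aside while the robot is not near it.
It also fails if it takes over 210 s, if anything falls off the work surface, if the arm or the gripper's body presses on something with over 40 N, if the wrist force passes 120 N, or if a joint passes its speed limit or range.

ROBOT

A 6-joint arm with a two-finger parallel gripper is mounted at the origin on a cart in front of the work surface, level with it; the furniture and walls round the work are solid. World frame = base frame: x ahead of the robot, y to its left, z up, the work surface at z = 0. Lengths are in m, angles in rad, forces in N, time in s.
With the tool pointing down it reaches from about 0.35 to 0.975 m from the base axis. Payload 4.9 kg.
Tool frame: the origin (TCP) lies between the finger pads; the fingertips stand 25 mm ahead of it and the grasp point (between the pads) lies 6 mm ahead of it (manip.tcp_to_tips is the z of the fingertips in the tool frame, in m); z points along the fingers, y is the line along which they close (so a half turn about z gives the same grasp; the last joint's range is limited). The gripper opens to 85 mm and grips with 20 to 120 N. Pads are 22 mm wide; open, the fingers measure 114 mm over their backs; the gripper's body (76 mm by 85 mm) begins 54 mm behind the grasp point. The pads swing forward as they close: fully open they stand 13 mm farther back than shut.
Start: joints at [-1.238, 0.053, 1.613, -0, 1.476, -0.119], TCP at [0.273, -0.562, 0.256] pointing down, gripper open.
Joint ranges: [-3.01, 3.01], [-1.01, 2.22], [0.06, 2.58], [-1.02, 4.17], [0.09, 2.62], [-3.14, 3.14]. Speed limits (rad/s): [2.57, 2.57, 3.14, 3.14, 3.14, 3.14].

INTERFACE

Orientations are given as a unit quaternion [w, x, y, z].
In Python, from plant import manip gives the robot as it stands. The module is installed in compiled form; this text tells all that it offers.
- The arm moves only by the tool arm_command, never from a script. Its argument "moves" is a list of rows, each a list of 3 entries, a list of its own where there are three numbers: the opening, from -1 (shut) to 1 (fully open), then the shift along the tool's x, y, z in units of 0.15 m (1.0 is 0.15 m), then the turn about the tool's z in units of 2 pi rad (1.0 is 2 pi rad). A call has 1 to 20 rows; each row is the pose to reach, as a shift and turn from the pose commanded when the call began, along the tool's axes at that moment, turning the shorter way round; what a row does not reach only later rows make up. A row lasts 1/12 s, in which the tool goes at most 41.7 mm and 7.16 degrees, less where a joint would pass 70% of its speed; a pose out of reach is approached as far as the arm can. A call with a number of a shift or a turn outside -1 to 1 is refused whole. A call with a gripper value outside its range is refused whole. The fingers move at their own pace and stop on an object; the grip force is fixed at half the most. Time passes only in rows, so rows that repeat a pose let the fingers close. It gives the time, the measured TCP pose, the force, the opening and the grip force at its end, in the units of the state.
- manip.state(): the state, without advancing time (a new reading comes with each control period).
- manip.grab_frame(name): name is "side" or "top"; returns a dict with "frame" (400x640x3 uint8, red, green, blue), "fx", "fy", "cx", "cy" (pixels), "R" (3x3) and "t" (3): a world point X has camera coordinates R X + t. Camera axes: x right, y down, z forward; pixel columns grow to the right and rows downward; lengths in m; the calibration is good to about 2 mm. A picture is of the moment at which its call begins. There is no depth.
- manip.job_done(): hands the job in; it is judged then, once.
Trained networks look in a picture, given as the dict that the camera call returned (one of the last four; its "shot" number tells which), for a name from the list of things; names that differ only in an ending like _2 or _b are one class to them, and where a whole thing is asked for, a point or a joint stands for the part that bears it (a point fixed in the world has none). Each returns a list of dicts, best first, with "confidence" (0 to 1); they miss things now and then, are a little off and sometimes report something else, mostly with a low value. They report only what shows in the picture. A call takes as long as a camera call. They do not tell look-alikes from the thing itself.
- manip.search_frame(picture, target): "extent" ([left, top, right, bottom] in pixels, round what is visible of it).
The state is a dict: "time": time; "joint_pos": joint angles; "joint_vel": joint speeds; "joint_efforts": joint torques, N m; "tool_pos": TCP position; "tool_rot": TCP orientation; "contact_force": force on the tool from outside, world axes, zero at the start; "ft_torque": the same for the moment, N m; "gripper_width": opening from 0.0 (shut) to 1.0 (fully open); "grasp_force": force on a finger pad.
Only numpy, scipy, OpenCV 4.12 (cv2) and the standard library are available. Lean on these libraries where they do the work, as an engineer would, in place of code of your own. Each camera call takes 0.05 s, during which the arm holds its last target. There are 200 camera calls.

## Working session

There is one attempt and no reset: what is moved stays moved. The work goes in short steps, Python scripts to look and compute and a tool call to move; the robot and the scene stay as the last step left them, time stands still between calls to the robot, and variables do not carry over. Pictures are saved under pics/ and viewed, at most 14 in all, crops included, and the job is handed in when it is done.

Besides the shell and the picture viewer there is one more tool, called as name(argument=value, ...), one argument or row to a line, values as JSON. arm_command: Moves the arm, as the interface text tells. Shifts and turns lie within -1 to 1; 1 stands for 0.15 m of shift or 2 pi rad of turn. Its arguments: {"type":"object","properties":{"moves":{"type":"array"}},"required":["moves"]}

```bash
mkdir -p pics
cat > h.py <<'E'
import numpy as np, cv2
from plant import manip
from scipy.spatial.transform import Rotation as Ro
def grab(n,save=None):
    p=manip.grab_frame(n)
    if save: cv2.imwrite('pics/'+save,cv2.cvtColor(p['frame'],cv2.COLOR_RGB2BGR))
    return p
def proj(p,X):
    c=np.atleast_2d(X)@np.array(p['R']).T+np.array(p['t']); return np.c_[p['fx']*c[:,0]/c[:,2]+p['cx'],p['fy']*c[:,1]/c[:,2]+p['cy']]
def back(p,u,v,z):
    R=np.array(p['R']);t=np.array(p['t']); C=-R.T@t
    d=R.T@np.array([(u-p['cx'])/p['fx'],(v-p['cy'])/p['fy'],1]); return C+d*(z-C[2])/d[2]
def toolrot():
    w,x,y,z=manip.state()['tool_rot']; return Ro.from_quat([x,y,z,w])
E
python3 - <<'E'
from h import *
for n in('top','side'):
    p=grab(n,n+'0.png'); print(n,-np.array(p['R']).T@p['t'])
s=manip.state(); print(s); print(toolrot().as_matrix().round(3), manip.tcp_to_tips)
E
```

```text
top [0.42928649 0.09835225 1.28232808]
side [-0.09307529  0.40262361  0.94844879]
{'time': 0.1, 'joint_pos': array([-1.23802909e+00,  5.33082177e-02,  1.61414653e+00, -2.36633515e-05,
        1.47599848e+00, -1.19022335e-01]), 'joint_vel': array([ 0.00079967, -0.00197216, -0.00307366, -0.0006846 ,  0.00274418,
       -0.00149241]), 'joint_efforts': array([ 7.19594791e-04, -3.94909930e+01, -3.71361959e+01, -8.99270435e-05,
        3.95462950e-03,  4.00642335e-06]), 'tool_pos': array([ 0.27267368, -0.56181202,  0.25518121]), 'tool_rot': array([-9.23718965e-04,  9.74593409e-01,  2.23979511e-01, -1.10942774e-04]), 'contact_force': array([-0.4691817 , -0.05797046, -0.28856742]), 'ft_torque': array([ 0.03486237, -0.02139738,  0.00119841]), 'grasp_force': 0.0, 'gripper_width': 1.000628572961372}
[[ 0.9    0.437 -0.001]
 [ 0.437 -0.9    0.002]
 [ 0.    -0.002 -1.   ]] 0.025
```

View pics/top0.png

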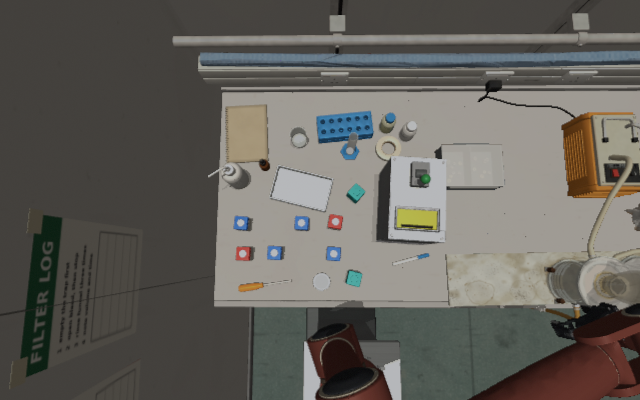

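View pics/side0.png

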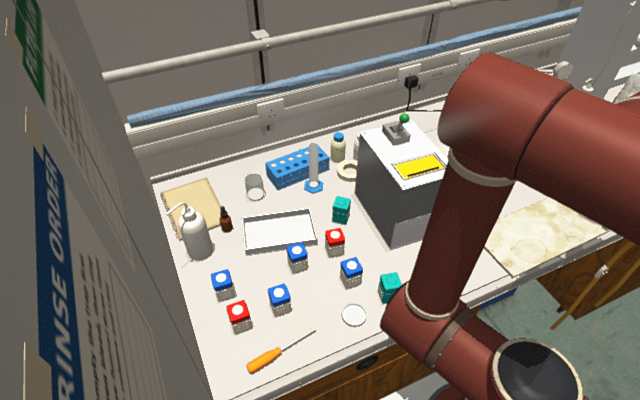

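The top view shows red caps at (243,253) and (335,222), and blue caps at (241,223), (302,223), (274,253) and (333,253). The two turquoise ones at (356,193) and (354,279) are decoys. The tray is at (302,189), and the box has its flap at (417,218) and lever at (425,178). Next I'll measure these.

```bash
cat >> h.py <<'E'
from scipy.optimize import minimize
def masks(p):
    hsv=cv2.cvtColor(p['frame'],cv2.COLOR_RGB2HSV); H,S,V=[hsv[...,i].astype(int) for i in range(3)]
    return dict(red=((H<6)|(H>174))&(S>150)&(V>110), blue=(H>105)&(H<125)&(S>150)&(V>90), yellow=(H>25)&(H<35)&(S>150)&(V>90),green=(H>45)&(H<75)&(S>130)&(V>70))
def fitbox(p,mask,x0,dims,z0,z1):
    m=cv2.morphologyEx(mask.astype(np.uint8),cv2.MORPH_CLOSE,np.ones((7,7)))
    M=cv2.GaussianBlur(cv2.resize(m*255,None,fx=4,fy=4,interpolation=cv2.INTER_LINEAR),(9,9),0).astype(float)/255
    def cost(q):
        c,s=np.cos(q[2]),np.sin(q[2]); a=np.array([[i*dims[0]/2,j*dims[1]/2] for i in(-1,1) for j in(-1,1)])@np.array([[c,s],[-s,c]])+q[:2]
        P=np.vstack([np.c_[a,np.full(4,z)] for z in(z0,z1)]); uv=(proj(p,P)*4+1.5)
        im=np.zeros(M.shape,np.uint8); cv2.fillConvexPoly(im,cv2.convexHull((uv*16).astype(np.int32)),255,cv2.LINE_AA,4)
        return np.abs(cv2.GaussianBlur(im,(9,9),0)/255.-M).sum()
    best=min((minimize(cost,[*x0[:2],y],method='Nelder-Mead',options=dict(initial_simplex=np.array([[*x0[:2],y],[x0[0]+.008,x0[1],y],[x0[0],x0[1]+.008,y],[*x0[:2],y+.3]]))) for y in x0[2]),key=lambda r:r.fun)
    return best.x,best.fun/16
def caps(p,zt=.07):
    out=[]
    for col in('red','blue'):
        m=cv2.morphologyEx(masks(p)[col].astype(np.uint8),cv2.MORPH_CLOSE,np.ones((7,7)))
        n,l,st,ce=cv2.connectedComponentsWithStats(m)
        for i in range(1,n):
            if 120<st[i,4]<600:
                X=back(p,*ce[i],zt-.01); q,f=fitbox(p,l==i,[X[0],X[1],[-.6,-.2,.2,.6]],(.044,.044),zt-.02,zt)
                out.append((col,ce[i].round(),st[i,4],q.round(4),round(f)))
    return out
E
python3 - <<'E'
from h import *
p=grab('top')
for c in caps(p): print(*c)
m=masks(p)
my=m['yellow']; ys,xs=np.nonzero(my[200:240,380:450]); print('yel',xs.min()+380,xs.max()+380,ys.min()+200,ys.max()+200)
r=cv2.minAreaRect(np.c_[xs+380,ys+200].astype(np.float32)); print(r,[back(p,*c,.235).round(4) for c in cv2.boxPoints(r)])
hsv=cv2.cvtColor(p['frame'],cv2.COLOR_RGB2HSV)
wm=(hsv[...,1]<25)&(hsv[...,2]>190)
n,l,st,ce=cv2.connectedComponentsWithStats(wm.astype(np.uint8))
for i in range(1,n):
    if st[i,4]>500:
        yy,xx=np.nonzero(l==i); r=cv2.minAreaRect(np.c_[xx,yy].astype(np.float32)); z=.028 if st[i,0]<330 else .235
        print(st[i],r,back(p,*r[0],z).round(4),[back(p,*c,z).round(3) for c in cv2.boxPoints(r)])
ys,xs=np.nonzero(m['green'][160:200,400:450]);print('green',xs.mean()+400,ys.mean()+160,back(p,xs.mean()+400,ys.mean()+160,.28))
f=p['frame'][110:300,190:470]; cv2.imwrite('pics/c1.png',cv2.cvtColor(cv2.resize(f,None,fx=2.8,fy=2.8,interpolation=cv2.INTER_CUBIC),cv2.COLOR_RGB2BGR))
s=grab('side')
for t in('spent_1','fresh_1','wash_bottle','cylinder','dropper'):
    for q in(p,s): print(t,[(np.round(d['extent']),round(d['confidence'],2)) for d in manip.search_frame(q,t)])
E
```

```text
red [335. 222.] 155 [0.5408 0.0555 1.344 ] 40
red [243. 253.] 163 [0.4394 0.3584 0.0266] 46
blue [241. 223.] 156 [ 0.5374  0.3662 -0.2893] 48
blue [334. 254.] 148 [0.4359 0.0623 0.0234] 48
yel 402 436 211 229
((418.858642578125, 219.19656372070312), (34.96215057373047, 17.190414428710938), 4.763641834259033) [array([ 0.5128, -0.1246,  0.235 ]), array([ 0.5615, -0.1302,  0.235 ]), array([ 0.5532, -0.2283,  0.235 ]), array([ 0.5047, -0.2222,  0.235 ])]
green 425.1090909090909 178.5090909090909 [ 0.64082331 -0.18584065  0.28      ]
spent_1 [(array([327., 217., 346., 231.]), 0.72), (array([346., 269., 363., 286.]), 0.65), (array([237., 247., 256., 261.]), 0.63)]
spent_1 [(array([376., 271., 401., 304.]), 0.95), (array([325., 227., 346., 256.]), 0.92), (array([330., 196., 351., 227.]), 0.91), (array([226., 299., 250., 334.]), 0.71)]
fresh_1 [(array([294., 213., 309., 229.]), 0.69), (array([326., 246., 340., 261.]), 0.58), (array([266., 247., 283., 261.]), 0.57), (array([230., 216., 252., 230.]), 0.49)]
fresh_1 [(array([268., 283., 291., 317.]), 0.87), (array([212., 268., 233., 301.]), 0.69), (array([336., 258., 361., 289.]), 0.6), (array([285., 244., 311., 273.]), 0.57), (array([221., 208., 232., 233.]), 0.32)]
wash_bottle [(array([214., 158., 247., 190.]), 0.88)]
wash_bottle [(array([167., 203., 212., 259.]), 0.9)]
cylinder [(array([339., 131., 359., 163.]), 0.66)]
cylinder [(array([302., 143., 323., 195.]), 0.96), (array([226., 303., 250., 334.]), 0.2)]
dropper [(array([261., 161., 268., 170.]), 0.58)]
dropper [(array([218., 209., 231., 232.]), 0.69), (array([303., 140., 323., 194.]), 0.42)]
```

View pics/c1.png

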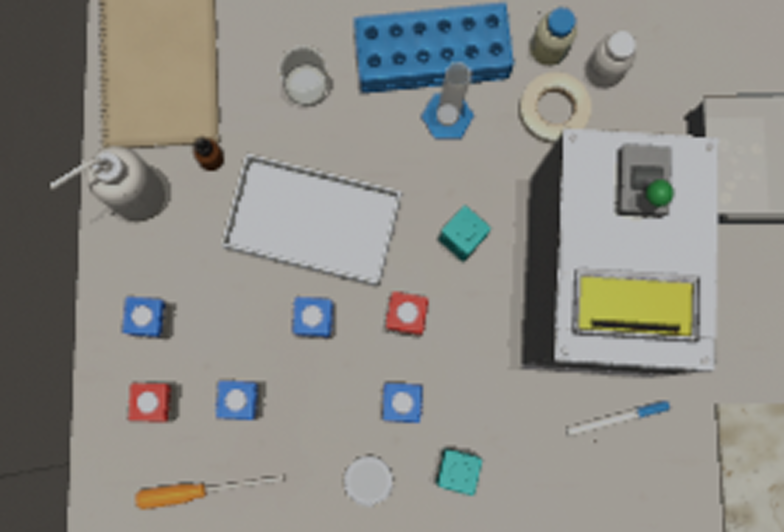

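The enlarged crop confirms two red caps, four blue caps and two turquoise look-alikes with plain tops. Box and tray corners are visible too, so I'll refine their poses.

```bash
cat > m.py <<'E'
from h import *
def soft(p,col):
    f=p['frame'].astype(float); R,G,B=f[...,0],f[...,1],f[...,2]
    d=(R-np.maximum(G,B)) if col=='red' else (B-np.maximum(R,G)); return d
def rigid(W,L):
    W=W[:,:2];a=W.mean(0);b=L.mean(0);H=(L-b).T@(W-a);th=np.arctan2(H[0,1]-H[1,0],H[0,0]+H[1,1]);c,s=np.cos(th),np.sin(th);Rm=np.array([[c,-s],[s,c]]);t=a-Rm@b
    return t,th,np.linalg.norm((L@Rm.T+t)-W,axis=1)
def corners(p,C,z,L):
    C=np.array(C,float)/2.8+[190,110]-.3
    g=cv2.cvtColor(p['frame'],cv2.COLOR_RGB2GRAY)
    S=cv2.cornerSubPix(g,C.astype(np.float32).reshape(-1,1,2).copy(),(3,3),(-1,-1),(3,50,.01)).reshape(-1,2)
    for Q in(C,S):
        t,th,r=rigid(np.array([back(p,*q,z) for q in Q]),np.array(L,float)); print(t.round(4),round(th,4),(r*1000).round(1))
E
python3 - <<'E'
from m import *
p=grab('top')
for col,ths in(('red',(45,70)),('blue',(35,60))):
  d=soft(p,col)
  for th in ths:
    m=cv2.morphologyEx((d>th).astype(np.uint8),cv2.MORPH_CLOSE,np.ones((7,7)))
    n,l,st,ce=cv2.connectedComponentsWithStats(m)
    for i in range(1,n):
      if 80<st[i,4]<350 and ce[i][1]>200 and ce[i][0]<400:
        X=back(p,*ce[i],.06); q,f=fitbox(p,l==i,[X[0],X[1],[-.5,-.15,.15,.5]],(.044,.044),.05,.07); print(col,th,ce[i].round(),st[i,4],q.round(4),round(f))
print('box');corners(p,[(565,130),(718,140),(713,370),(555,360)],.235,[(.12,.08),(.12,-.08),(-.12,-.08),(-.12,.08)])
print('slot');corners(p,[(578,270),(698,275),(695,338),(575,332)],.235,[(-.032,.058),(-.032,-.058),(-.088,-.058),(-.088,.058)])
print('tray');corners(p,[(247,157),(400,192),(378,284),(226,245)],.028,[(.06,.1),(.06,-.1),(-.06,-.1),(-.06,.1)])
for n,uv in(('wash',(140,190)),('cyl',(447,122)),('dropper',(212,163)),('notturq',(459,472)),('turq',(465,240)),('glass',(368,480)),('screw',(170,496))): print(n,back(p,uv[0]/2.8+190,uv[1]/2.8+110,0.0).round(3))
E
```

```text
red 45 [335. 221.] 186 [ 0.5429  0.0547 -0.1555] 14
red 45 [243. 253.] 189 [ 0.4376  0.3581 -0.0369] 21
red 45 [250. 286.] 142 [0.3307 0.3354 0.8607] 138
red 45 [362. 396.] 123 [-0.0158 -0.0343  0.3867] 27
red 70 [335. 221.] 168 [ 0.5433  0.0551 -0.2289] 27
red 70 [243. 253.] 176 [0.4386 0.3572 0.0277] 33
blue 35 [241. 223.] 176 [ 0.5383  0.3675 -0.1361] 31
blue 35 [301. 223.] 175 [ 0.5386  0.1663 -0.0702] 22
blue 35 [274. 252.] 181 [ 0.4408  0.2548 -0.1178] 22
blue 35 [333. 253.] 176 [ 0.4379  0.0609 -0.0689] 21
blue 60 [240. 223.] 137 [ 0.5379  0.369  -0.3044] 67
blue 60 [301. 222.] 137 [0.5412 0.1667 0.1153] 59
blue 60 [274. 253.] 142 [ 0.4405  0.2531 -0.0988] 60
blue 60 [333. 253.] 143 [ 0.4389  0.0614 -0.1085] 53
box
[ 0.5927 -0.1745] -0.0678 [1.7 1.8 2.1 1.3]
[ 0.5907 -0.1745] -0.0496 [2.4 1.3 4.6 1.6]
slot
[ 0.5959 -0.1745] -0.0537 [3.6 5.7 3.8 5.1]
[ 0.5951 -0.1743] -0.0613 [7.5 7.5 8.4 8. ]
tray
[0.6614 0.1687] -0.2374 [3.4 3.7 3.  5.8]
[0.6601 0.1691] -0.2644 [8.7 8.9 5.9 8.7]
wash [0.703 0.388 0.   ]
cyl [ 0.791 -0.001  0.   ]
dropper [0.738 0.297 0.   ]
notturq [ 0.354 -0.011  0.   ]
turq [ 0.639 -0.022  0.   ]
glass [0.344 0.099 0.   ]
screw [0.324 0.34  0.   ]
```

arm_command(
  moves=[
    [1,[0,0,-0.5],0],
    [1,[0,0,-0.5],0],
    [1,[1,-0.85,-0.5],0.0815],
    [1,[1,-0.85,-0.5],0.0815],
    [1,[1,-0.85,-0.5],0.0815],
    [1,[1,-0.85,-0.5],0.0815],
    [1,[1,-0.85,-0.5],0.0815],
    [1,[1,-0.85,-0.5],0.0815],
    [1,[1,-0.85,-0.5],0.0815],
    [1,[1,-0.85,-0.5],0.0815],
  ],
)

```text
time: 1.58
tool_pos: [0.3521, -0.3823, 0.3315]
tool_rot: [0.0, 1.0, -0.03, 0.0]
contact_force: [0.0, 0.1, 0.8]
gripper_width: 1.002
grasp_force: 0.0
```

```bash
cat >> m.py <<'E'
def to(X,yaw=None):
    s=manip.state(); M=toolrot().as_matrix(); d=M.T@(np.array(X)-s['tool_pos'])/.15
    y=np.arctan2(M[1,0],M[0,0]); print('pos',s['tool_pos'].round(4),'yaw',round(y,4),'shift',d.round(3),'turn',None if yaw is None else round((y-yaw)/2/np.pi,4),'t',round(s['time'],2),'w',round(s['gripper_width'],3),'F',s['contact_force'].round(1))
E
python3 -c "
from m import *
to([.543,.055,.055],-.15)"
```

```text
pos [ 0.3521 -0.3823  0.3315] yaw -0.0598 shift [ 1.096 -2.987  1.841] turn 0.0144 t 1.58 w 1.002 F [0.  0.1 0.8]
```

arm_command(
  moves=[
    [1,[0.4,-1,0],0],
    [1,[0.4,-1,0],0],
    [1,[0.4,-1,0],0],
    [1,[0.4,-1,0],0],
    [1,[0.4,-1,0],0],
  ],
)

```text
time: 2.0
tool_pos: [0.4228, -0.2327, 0.3314]
tool_rot: [-0.001, 1.0, -0.028, 0.001]
contact_force: [-0.1, -0.2, 0.3]
gripper_width: 1.0
grasp_force: 0.0
```

arm_command(
  moves=[
    [1,[0.4,-1,0],0],
    [1,[0.4,-1,0],0],
    [1,[0.4,-1,0],0],
    [1,[0.4,-1,0],0],
    [1,[0.4,-1,0],0],
  ],
)

```text
time: 2.42
tool_pos: [0.4918, -0.0866, 0.3311]
tool_rot: [-0.001, 1.0, -0.028, 0.0]
contact_force: [-0.7, 0.2, 0.4]
gripper_width: 1.001
grasp_force: 0.0
```

arm_command(
  moves=[
    [1,[0.296,-0.987,1],0.0144],
    [1,[0.296,-0.987,1],0.0144],
    [1,[0.296,-0.987,1],0.0144],
    [1,[0.296,-0.987,1],0.0144],
    [1,[0.296,-0.987,1],0.0144],
    [1,[0.296,-0.987,1],0.0144],
    [1,[0.296,-0.987,1],0.0144],
  ],
)

```text
time: 3.0
tool_pos: [0.5421, 0.055, 0.1778]
tool_rot: [0.0, 0.997, -0.075, -0.003]
contact_force: [-0.0, -0.8, -0.1]
gripper_width: 1.001
grasp_force: 0.0
```

```bash
python3 -c "
from m import *
to([.543,.055,.055],-.15)
p=grab('top','a1.png'); q=grab('side','a2.png')
cv2.imwrite('pics/a3.png',cv2.imread('pics/a2.png')[150:380,180:460].repeat(2,0).repeat(2,1))"
```

```text
pos [0.5421 0.055  0.1778] yaw -0.15 shift [ 0.011 -0.002  0.819] turn 0.0 t 3.0 w 1.001 F [-0.  -0.8 -0.1]
```

View pics/a3.png

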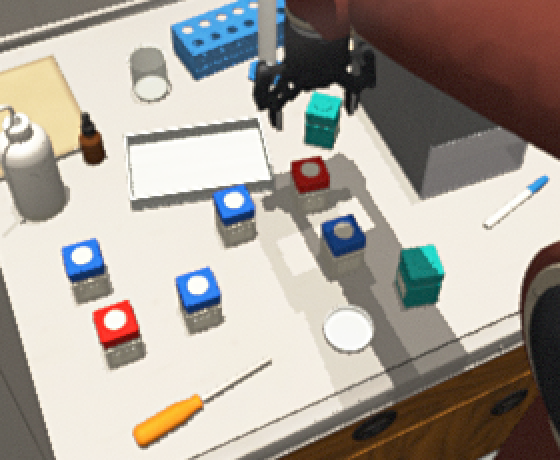

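The side crop shows the open gripper above the red cartridge at crop (310,180), with nothing in the way. I'll descend, grip and lift.

arm_command(
  moves=[
    [1,[0.01,0,0.4],0],
    [1,[0.01,0,0.82],0],
    [1,[0.01,0,0.82],0],
    [1,[0.01,0,0.82],0],
    [1,[0.01,0,0.82],0],
    [-1,[0.01,0,0.82],0],
    [-1,[0.01,0,0.82],0],
    [-1,[0.01,0,0.82],0],
    [-1,[0.01,0,0.82],0],
    [-1,[0.01,0,0.82],0],
    [-1,[0.01,0,0.82],0],
    [-1,[0.01,0,0.82],0],
    [-1,[0.01,0,0.82],0],
  ],
)

```text
time: 4.18
tool_pos: [0.5473, 0.0547, 0.0618]
tool_rot: [0.0, 0.997, -0.075, 0.003]
contact_force: [-0.7, -1.2, 7.3]
gripper_width: 0.503
grasp_force: 61.9
```

arm_command(
  moves=[
    [-1,[0,0,-0.2],0],
    [-1,[0,0,-0.4],0],
    [-1,[0,0,-0.7],0],
    [-1,[0,0,-1],0],
    [-1,[0,0,-1],0],
    [-1,[0,0,-1],0],
  ],
)

```text
time: 4.68
tool_pos: [0.5472, 0.0551, 0.2138]
tool_rot: [-0.0, 0.997, -0.075, 0.005]
contact_force: [0.4, -1.3, -2.4]
gripper_width: 0.506
grasp_force: 61.7
```

```bash
python3 -c "
from m import *
to([.533,-.172,.33],-.06)"
```

```text
pos [0.5472 0.0551 0.2138] yaw -0.1504 shift [ 0.141  1.51  -0.775] turn -0.0144 t 4.68 w 0.506 F [ 0.4 -1.3 -2.4]
```

arm_command(
  moves=[
    [-1,[0,0,-0.4],0],
    [-1,[0,0,-0.775],-0.0144],
    [-1,[0,0,-0.775],-0.0144],
    [-1,[0,0,-0.775],-0.0144],
    [-1,[0,0,-0.775],-0.0144],
  ],
)

```text
time: 5.1
tool_pos: [0.5451, 0.0551, 0.3253]
tool_rot: [0.0, 1.0, -0.03, 0.001]
contact_force: [0.2, -0.3, -3.0]
gripper_width: 0.508
grasp_force: 62.0
```

```bash
python3 -c "
from m import *
to([.535,-.172,.33],-.06)"
```

```text
pos [0.5451 0.0551 0.3253] yaw -0.0603 shift [ 0.024  1.515 -0.032] turn -0.0 t 5.1 w 0.508 F [ 0.2 -0.3 -3. ]
```

arm_command(
  moves=[
    [-1,[0,0.2,0],0],
    [-1,[0.01,0.5,0],0],
    [-1,[0.01,0.76,0],0],
    [-1,[0.01,0.76,0],0],
    [-1,[0.01,0.76,0],0],
  ],
)

```text
time: 5.52
tool_pos: [0.5379, -0.0604, 0.3201]
tool_rot: [-0.001, 0.999, -0.032, -0.003]
contact_force: [0.2, 1.0, -3.5]
gripper_width: 0.508
grasp_force: 62.3
```

arm_command(
  moves=[
    [-1,[0.01,0.25,0],0],
    [-1,[0.01,0.5,0],0],
    [-1,[0.01,0.75,0],0],
    [-1,[0.01,0.75,0],0],
    [-1,[0.01,0.75,0],0],
    [-1,[0.01,0.75,0],0],
  ],
)

```text
time: 6.02
tool_pos: [0.5338, -0.1699, 0.3224]
tool_rot: [-0.001, 1.0, -0.03, -0.002]
contact_force: [0.3, 0.2, -2.1]
gripper_width: 0.505
grasp_force: 62.8
```

```bash
python3 -c "
from m import *
to([.533,-.172,.33],-.06)
p=grab('top','b1.png'); q=grab('side','b2.png')
a=cv2.imread('pics/b1.png')[130:270,340:480]; b=cv2.imread('pics/b2.png')[60:200,330:470]
cv2.imwrite('pics/b3.png',cv2.resize(np.hstack([a,b]),None,fx=2.8,fy=2.8,interpolation=cv2.INTER_CUBIC))"
```

```text
pos [ 0.5338 -0.1699  0.3224] yaw -0.0595 shift [-0.004  0.014 -0.051] turn 0.0001 t 6.02 w 0.505 F [ 0.3  0.2 -2.1]
```

View pics/b3.png

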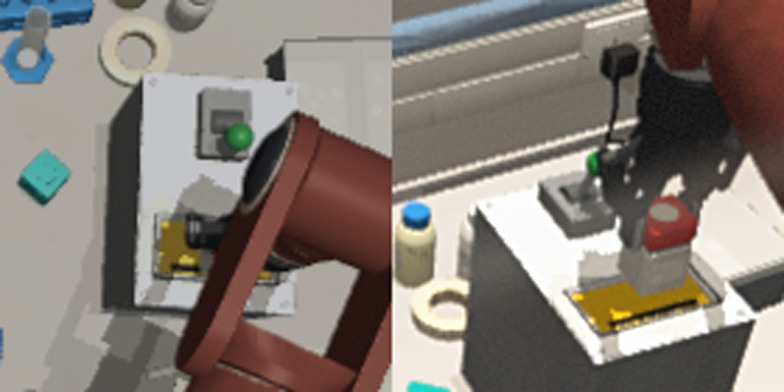

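```bash
cat >> m.py <<'E'
def capcheck(p,zt,yaw,box,off=(-.012,-.008,-.004,0,.004),col='red'):
    T=manip.state()['tool_pos']; m=(soft(p,col)>40).copy(); k=np.zeros_like(m); k[box[1]:box[3],box[0]:box[2]]=1; m&=k
    ys,xs=np.nonzero(m); s=xs+ys; d=xs-ys
    print('mask r,b,maxsum,maxdiff',xs.max(),ys.max(),s.max(),d.max(),'min x y',xs.min(),ys.min(),m.sum())
    M=cv2.morphologyEx(m.astype(np.uint8),cv2.MORPH_CLOSE,np.ones((9,9)))
    for dz in (-.005,0,.005):
      for o in off:
        c,sn=np.cos(yaw),np.sin(yaw); a=np.array([[i*.022,j*.022] for i in(-1,1) for j in(-1,1)])@np.array([[c,sn],[-sn,c]])+T[:2]+[o,0]
        uv=proj(p,np.vstack([np.c_[a,np.full(4,zt+dz+h)] for h in(-.02,0)]))
        im=np.zeros(M.shape,np.uint8); cv2.fillConvexPoly(im,cv2.convexHull((uv*16).astype(np.int32)),1,8,4)
        print(dz,o,'r,b',uv.max(0).round(1),(uv.sum(1)).max().round(1),(uv[:,0]-uv[:,1]).max().round(1),'mask outside',int((M&(1-im)).sum()),'inside empty',int((im&(1-M)).sum()))
E
python3 -c "
from m import *
p=grab('side'); capcheck(p,.3305,-.06,(550-330+180,120,590,160)) if 0 else capcheck(p,.3305,-.06,(405,120,450,160))"
```

```text
mask r,b,maxsum,maxdiff 439 148 581 301 min x y 420 129 222
-0.005 -0.012 r,b [441.9 154.3] 590.0 299.4 mask outside 38 inside empty 211
-0.005 -0.008 r,b [440.9 153.3] 588.0 299.4 mask outside 30 inside empty 194
-0.005 -0.004 r,b [439.9 152.3] 586.0 299.3 mask outside 21 inside empty 185
-0.005 0 r,b [438.8 151.3] 584.0 299.3 mask outside 13 inside empty 174
-0.005 0.004 r,b [437.8 150.3] 582.0 299.2 mask outside 20 inside empty 176
0 -0.012 r,b [442.4 152.6] 588.8 301.6 mask outside 15 inside empty 187
0 -0.008 r,b [441.4 151.6] 586.8 301.5 mask outside 5 inside empty 177
0 -0.004 r,b [440.3 150.6] 584.8 301.4 mask outside 0 inside empty 165
0 0 r,b [439.3 149.6] 582.8 301.4 mask outside 0 inside empty 165
0 0.004 r,b [438.2 148.6] 580.8 301.3 mask outside 15 inside empty 178
0.005 -0.012 r,b [442.9 150.9] 587.5 303.7 mask outside 2 inside empty 179
0.005 -0.008 r,b [441.8 149.9] 585.5 303.6 mask outside 0 inside empty 176
0.005 -0.004 r,b [440.8 148.9] 583.5 303.6 mask outside 0 inside empty 171
0.005 0 r,b [439.7 147.9] 581.5 303.5 mask outside 11 inside empty 180
0.005 0.004 r,b [438.7 146.9] 579.5 303.4 mask outside 35 inside empty 204
```

The side crop shows the red cartridge held squarely over the slot. The fit puts its x offset within 2 mm of the TCP and its top at z=0.33, so I'll push it in slowly.

arm_command(
  moves=[
    [-1,[0,0.01,0.1],0],
    [-1,[0,0.01,0.2],0],
    [-1,[0,0.01,0.25],0],
    [-1,[0,0.01,0.3],0],
    [-1,[0,0.01,0.35],0],
    [-1,[0,0.01,0.4],0],
    [-1,[0,0.01,0.4],0],
  ],
)

```text
time: 6.75
tool_pos: [0.5331, -0.1721, 0.262]
tool_rot: [-0.001, 1.0, -0.03, -0.002]
contact_force: [-2.3, 0.0, -2.6]
gripper_width: 0.509
grasp_force: 62.7
```

arm_command(
  moves=[
    [-1,[0,0,0.07],0],
    [-1,[0,0,0.14],0],
    [-1,[0,0,0.21],0],
    [-1,[0,0,0.28],0],
    [-1,[0,0,0.35],0],
    [-1,[0,0,0.35],0],
    [-1,[0,0,0.35],0],
  ],
)

```text
time: 7.33
tool_pos: [0.5333, -0.1724, 0.2105]
tool_rot: [-0.001, 1.0, -0.03, -0.001]
contact_force: [-2.4, 0.1, -1.6]
gripper_width: 0.506
grasp_force: 62.6
```

Smooth insertion, with the top about 15 mm below the rim. I'll release with a partial opening, lift and look.

arm_command(
  moves=[
    [0.35,[0,0,0],0],
    [0.35,[0,0,0],0],
    [0.35,[0,0,0],0],
    [0.35,[0,0,0],0],
    [0.35,[0,0,0],0],
    [0.35,[0,0,0],0],
    [0.35,[0,0,-0.1],0],
    [0.35,[0,0,-0.3],0],
    [0.35,[0,0,-0.6],0],
    [0.35,[0,0,-0.8],0],
    [0.35,[0,0,-0.8],0],
  ],
)

```text
time: 8.25
tool_pos: [0.5369, -0.1739, 0.3418]
tool_rot: [0.003, 1.0, -0.03, 0.007]
contact_force: [1.6, -0.0, 1.3]
gripper_width: 0.673
grasp_force: 0.0
```

arm_command(
  moves=[
    [1,[-0.2,-1,0],0],
    [1,[-0.2,-1,0],0],
    [1,[-0.2,-1,0],0],
    [1,[-0.2,-1,0],0],
    [1,[-0.2,-1,0],0],
  ],
)

```text
time: 8.67
tool_pos: [0.5126, -0.0169, 0.3322]
tool_rot: [-0.001, 1.0, -0.027, 0.001]
contact_force: [-0.3, 0.1, 0.0]
gripper_width: 0.999
grasp_force: 0.0
```

arm_command(
  moves=[
    [1,[-0.2,-1,0],0],
    [1,[-0.2,-1,0],0],
    [1,[-0.2,-1,0],0],
    [1,[-0.2,-1,0],0],
    [1,[-0.2,-1,0],0],
  ],
)

```text
time: 9.08
tool_pos: [0.4916, 0.1342, 0.3319]
tool_rot: [-0.001, 1.0, -0.027, 0.0]
contact_force: [0.7, 0.1, 0.2]
gripper_width: 0.999
grasp_force: 0.0
```

arm_command(
  moves=[
    [1,[-0.2,-1,0],0],
    [1,[-0.2,-1,0],0],
    [1,[-0.2,-1,0],0],
    [1,[-0.2,-1,0],0],
    [1,[-0.2,-1,0],0],
  ],
)

```text
time: 9.5
tool_pos: [0.4708, 0.2853, 0.3315]
tool_rot: [-0.001, 1.0, -0.028, -0.0]
contact_force: [-0.6, -0.6, 0.0]
gripper_width: 1.0
grasp_force: 0.0
```

```bash
cat >> m.py <<'E'
def allcaps(p,zt=.07):
  for col,th in(('red',45),('blue',35)):
    m=cv2.morphologyEx((soft(p,col)>th).astype(np.uint8),cv2.MORPH_CLOSE,np.ones((7,7)))
    n,l,st,ce=cv2.connectedComponentsWithStats(m)
    for i in range(1,n):
      if 60<st[i,4]<350 and ce[i][1]>130 and ce[i][1]<275 and ce[i][0]<400:
        X=back(p,*ce[i],.06); q,f=fitbox(p,l==i,[X[0],X[1],[-.5,-.15,.15,.5]],(.044,.044),zt-.02,zt); print(col,ce[i].round(),st[i,4],q.round(4),round(f))
E
python3 -c "
from m import *
to([.438,.358,.055],-.02)
p=grab('top','d1.png'); q=grab('side','d2.png'); allcaps(p)
cv2.imwrite('pics/d3.png',cv2.resize(cv2.imread('pics/d2.png')[90:350,150:480],None,fx=2.2,fy=2.2,interpolation=cv2.INTER_CUBIC))"
```

```text
pos [0.4708 0.2853 0.3315] yaw -0.0556 shift [-0.244 -0.468  1.844] turn -0.0057 t 9.5 w 1.0 F [-0.6 -0.6  0. ]
blue [301. 223.] 177 [ 0.5386  0.1662 -0.0779] 21
blue [274. 253.] 165 [ 0.4398  0.2539 -0.1537] 38
blue [333. 253.] 177 [ 0.4381  0.0607 -0.0729] 20
```

View pics/d3.png

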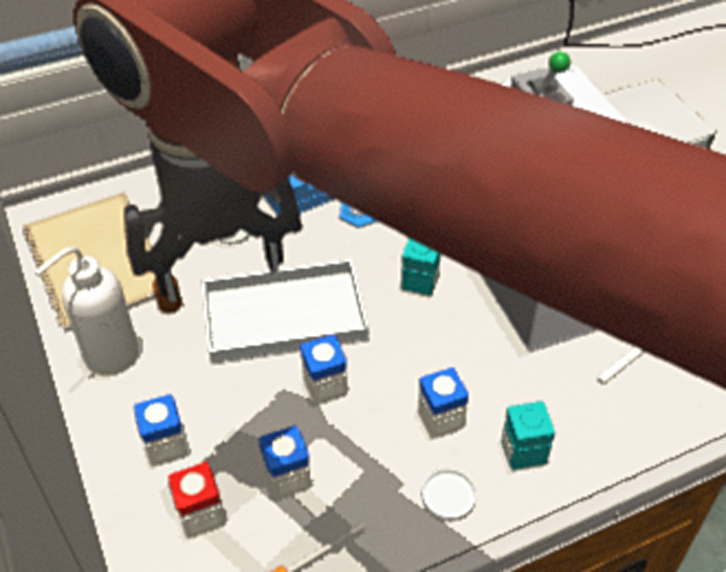

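The side crop shows the red cartridge still at crop (193,488), i.e. image (238,312), which is unmoved. The way to it is clear.

arm_command(
  moves=[
    [1,[-0.244,-0.468,0.3],-0.0057],
    [1,[-0.244,-0.468,0.6],-0.0057],
    [1,[-0.244,-0.468,1],-0.0057],
    [1,[-0.244,-0.468,1],-0.0057],
    [1,[-0.244,-0.468,1],-0.0057],
    [1,[-0.244,-0.468,1],-0.0057],
  ],
)

```text
time: 10.1
tool_pos: [0.4371, 0.3517, 0.1771]
tool_rot: [0.003, 1.0, -0.013, -0.004]
contact_force: [0.1, 0.5, 0.5]
gripper_width: 1.001
grasp_force: 0.0
```

```bash
python3 -c "
from m import *
to([.438,.358,.057],-.02)
p=grab('top'); m=masks(p)['yellow'][190:250,370:460]; ys,xs=np.nonzero(m); print('yellow',len(xs),xs.min()+370,xs.max()+370,ys.min()+190,ys.max()+190)"
```

```text
pos [0.4371 0.3517 0.1771] yaw -0.0255 shift [ 0.011 -0.046  0.8  ] turn -0.0009 t 10.1 w 1.001 F [0.1 0.5 0.5]
yellow 269 409 436 211 229
```

arm_command(
  moves=[
    [1,[0.01,-0.045,0.3],0],
    [1,[0.01,-0.045,0.6],0],
    [1,[0.01,-0.045,0.8],0],
    [1,[0.01,-0.045,0.8],0],
    [1,[0.01,-0.045,0.8],0],
    [1,[0.01,-0.045,0.8],0],
    [-1,[0.01,-0.045,0.8],0],
    [-1,[0.01,-0.045,0.8],0],
    [-1,[0.01,-0.045,0.8],0],
    [-1,[0.01,-0.045,0.8],0],
    [-1,[0.01,-0.045,0.8],0],
    [-1,[0.01,-0.045,0.8],0],
    [-1,[0.01,-0.045,0.8],0],
    [-1,[0.01,-0.045,0.8],0],
  ],
)

```text
time: 11.32
tool_pos: [0.442, 0.3616, 0.0644]
tool_rot: [-0.001, 1.0, -0.012, 0.002]
contact_force: [0.3, -1.4, 7.3]
gripper_width: 0.504
grasp_force: 62.6
```

arm_command(
  moves=[
    [-1,[0,0,-0.2],0],
    [-1,[0,0,-0.4],0],
    [-1,[0,0,-0.7],0],
    [-1,[0,0,-1],0],
    [-1,[0,0,-1],0],
    [-1,[0,0,-1],0],
  ],
)

```text
time: 11.82
tool_pos: [0.4424, 0.3622, 0.217]
tool_rot: [-0.002, 1.0, -0.012, 0.004]
contact_force: [-0.1, -0.2, -2.1]
gripper_width: 0.506
grasp_force: 62.1
```

```bash
python3 -c "
from m import *
to([.533,-.172,.33],-.06)"
```

```text
pos [0.4424 0.3622 0.217 ] yaw -0.0243 shift [ 0.695  3.542 -0.765] turn 0.0057 t 11.82 w 0.506 F [-0.1 -0.2 -2.1]
```

arm_command(
  moves=[
    [-1,[0,0.2,-0.4],0.0057],
    [-1,[0.17,0.4,-0.77],0.0057],
    [-1,[0.17,0.7,-0.77],0.0057],
    [-1,[0.17,0.95,-0.77],0.0057],
    [-1,[0.17,0.95,-0.77],0.0057],
    [-1,[0.17,0.95,-0.77],0.0057],
  ],
)

```text
time: 12.32
tool_pos: [0.4632, 0.2137, 0.3276]
tool_rot: [0.001, 0.999, -0.033, 0.0]
contact_force: [-0.3, 0.6, -1.1]
gripper_width: 0.503
grasp_force: 62.4
```

arm_command(
  moves=[
    [-1,[0.17,0.25,0],0],
    [-1,[0.17,0.5,0],0],
    [-1,[0.17,0.75,0],0],
    [-1,[0.17,0.95,0],0],
    [-1,[0.17,0.95,0],0],
  ],
)

```text
time: 12.73
tool_pos: [0.4786, 0.0701, 0.3242]
tool_rot: [0.001, 0.999, -0.033, -0.003]
contact_force: [0.0, 0.9, -1.8]
gripper_width: 0.508
grasp_force: 62.7
```

arm_command(
  moves=[
    [-1,[0.17,0.25,0],0],
    [-1,[0.17,0.5,0],0],
    [-1,[0.17,0.75,0],0],
    [-1,[0.17,0.95,0],0],
    [-1,[0.17,0.95,0],0],
    [-1,[0.17,0.95,0],0],
  ],
)

```text
time: 13.23
tool_pos: [0.4958, -0.0702, 0.3248]
tool_rot: [-0.001, 1.0, -0.031, -0.002]
contact_force: [0.5, 0.3, -1.6]
gripper_width: 0.506
grasp_force: 62.9
```

```bash
python3 -c "
from m import *
to([.533,-.172,.33],-.06)"
```

```text
pos [ 0.4958 -0.0702  0.3248] yaw -0.0627 shift [ 0.29   0.662 -0.037] turn -0.0004 t 13.23 w 0.506 F [ 0.5  0.3 -1.6]
```

arm_command(
  moves=[
    [-1,[0.1,0.2,0],0],
    [-1,[0.2,0.45,0],0],
    [-1,[0.29,0.66,0],0],
    [-1,[0.29,0.66,0],0],
    [-1,[0.29,0.66,0],0],
    [-1,[0.29,0.66,0],0],
    [-1,[0.29,0.66,0],0],
  ],
)

```text
time: 13.82
tool_pos: [0.5338, -0.1694, 0.3268]
tool_rot: [-0.001, 1.0, -0.029, -0.001]
contact_force: [-0.2, 0.1, -1.5]
gripper_width: 0.505
grasp_force: 62.9
```

```bash
python3 -c "
from m import *
to([.533,-.172,.33],-.06)
p=grab('side'); z=manip.state()['tool_pos'][2]+.006; capcheck(p,z,-.06,(405,120,450,160),(-.009,-.006,-.003,0,.003))"
```

```text
pos [ 0.5338 -0.1694  0.3268] yaw -0.0581 shift [-0.004  0.018 -0.021] turn 0.0003 t 13.82 w 0.505 F [-0.2  0.1 -1.5]
mask r,b,maxsum,maxdiff 439 148 581 301 min x y 420 129 227
-0.005 -0.009 r,b [441.5 152.8] 588.0 300.5 mask outside 27 inside empty 188
-0.005 -0.006 r,b [440.7 152. ] 586.5 300.5 mask outside 18 inside empty 183
-0.005 -0.003 r,b [439.9 151.3] 585.0 300.4 mask outside 9 inside empty 167
-0.005 0 r,b [439.1 150.5] 583.5 300.4 mask outside 10 inside empty 172
-0.005 0.003 r,b [438.4 149.8] 582.0 300.3 mask outside 13 inside empty 169
0 -0.009 r,b [441.9 151.1] 586.8 302.6 mask outside 4 inside empty 172
0 -0.006 r,b [441.2 150.3] 585.3 302.6 mask outside 0 inside empty 167
0 -0.003 r,b [440.4 149.6] 583.8 302.5 mask outside 0 inside empty 163
0 0 r,b [439.6 148.8] 582.3 302.5 mask outside 2 inside empty 160
0 0.003 r,b [438.8 148.1] 580.8 302.4 mask outside 15 inside empty 179
0.005 -0.009 r,b [442.4 149.4] 585.5 304.8 mask outside 3 inside empty 174
0.005 -0.006 r,b [441.6 148.6] 584.0 304.7 mask outside 1 inside empty 168
0.005 -0.003 r,b [440.8 147.9] 582.5 304.7 mask outside 10 inside empty 179
0.005 0 r,b [440.  147.1] 581.0 304.6 mask outside 25 inside empty 188
0.005 0.003 r,b [439.3 146.4] 579.5 304.6 mask outside 46 inside empty 197
```

arm_command(
  moves=[
    [-1,[0,0.015,0.1],0],
    [-1,[0,0.015,0.2],0],
    [-1,[0,0.015,0.25],0],
    [-1,[0,0.015,0.3],0],
    [-1,[0,0.015,0.35],0],
    [-1,[0,0.015,0.4],0],
    [-1,[0,0.015,0.4],0],
  ],
)

```text
time: 14.45
tool_pos: [0.5329, -0.1729, 0.2651]
tool_rot: [-0.001, 1.0, -0.03, -0.001]
contact_force: [-1.3, 0.2, -2.0]
gripper_width: 0.501
grasp_force: 63.2
```

arm_command(
  moves=[
    [-1,[0,0,0.07],0],
    [-1,[0,0,0.14],0],
    [-1,[0,0,0.21],0],
    [-1,[0,0,0.28],0],
    [-1,[0,0,0.37],0],
    [-1,[0,0,0.37],0],
    [-1,[0,0,0.37],0],
  ],
)

```text
time: 15.03
tool_pos: [0.5329, -0.1731, 0.2102]
tool_rot: [-0.001, 1.0, -0.03, -0.001]
contact_force: [-1.9, 0.4, -2.5]
gripper_width: 0.503
grasp_force: 62.9
```

arm_command(
  moves=[
    [0.35,[0,0,0],0],
    [0.35,[0,0,0],0],
    [0.35,[0,0,0],0],
    [0.35,[0,0,0],0],
    [0.35,[0,0,0],0],
    [0.35,[0,0,0],0],
    [0.35,[0,0,-0.1],0],
    [0.35,[0,0,-0.3],0],
    [0.35,[0,0,-0.6],0],
    [0.35,[0,0,-0.8],0],
    [0.35,[0,0,-0.8],0],
  ],
)

```text
time: 15.95
tool_pos: [0.5366, -0.1746, 0.3418]
tool_rot: [0.003, 1.0, -0.03, 0.007]
contact_force: [0.7, 0.0, 1.0]
gripper_width: 0.672
grasp_force: 0.0
```

arm_command(
  moves=[
    [1,[-0.6,-0.9,0],0],
    [1,[-0.6,-0.9,0],0],
    [1,[-0.6,-0.9,0],0],
    [1,[-0.6,-0.9,0],0],
    [1,[-0.6,-0.9,0],0],
    [1,[-0.6,-0.9,0],0],
  ],
)

```text
time: 16.45
tool_pos: [0.4517, -0.032, 0.3323]
tool_rot: [0.0, 1.0, -0.029, 0.001]
contact_force: [0.4, 0.6, -0.1]
gripper_width: 1.003
grasp_force: 0.0
```

arm_command(
  moves=[
    [1,[0.1,-0.7,0.6],0],
    [1,[0.1,-0.7,0.6],0],
    [1,[0.1,-0.7,0.6],0],
    [1,[0.1,-0.7,0.6],0],
    [1,[0.1,-0.7,0.6],0],
    [1,[0.1,-0.7,0.6],0],
  ],
)

```text
time: 16.95
tool_pos: [0.4737, 0.07, 0.2417]
tool_rot: [0.0, 1.0, -0.03, -0.001]
contact_force: [-1.0, 0.5, 0.9]
gripper_width: 1.0
grasp_force: 0.0
```

```bash
python3 -c "
from m import *
to([.438,.061,.057],-.07)
p=grab('top','e1.png'); q=grab('side','e2.png'); allcaps(p)
m=masks(p)['yellow'][190:250,370:460]; ys,xs=np.nonzero(m); print('yellow',len(xs),xs.min()+370,xs.max()+370,ys.min()+190,ys.max()+190)
a=cv2.imread('pics/e1.png')[110:300,200:470]
cv2.imwrite('pics/e3.png',cv2.resize(a,None,fx=2.8,fy=2.8,interpolation=cv2.INTER_CUBIC))"
```

```text
pos [0.4737 0.07   0.2417] yaw -0.0599 shift [-0.233  0.073  1.232] turn 0.0016 t 16.95 w 1.0 F [-1.   0.5  0.9]
blue [241. 223.] 176 [ 0.5383  0.3675 -0.1361] 31
blue [300. 222.] 149 [ 0.5389  0.1672 -0.0223] 48
blue [274. 252.] 181 [ 0.4408  0.2548 -0.1178] 22
blue [333. 257.] 69 [ 0.4274  0.0609 -0.7843] 126
yellow 244 409 436 211 229
```

View pics/e3.png

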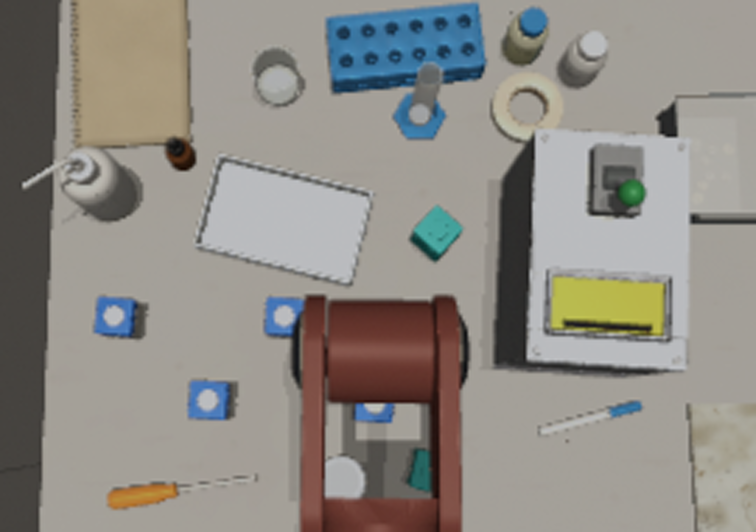

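The top crop shows the flap shut at crop (608,305), the lever still leaning forward, and no red caps left. For the tray I'll turn the gripper by 90° so the fingers close along the tray's x, away from neighbouring cartridges.

arm_command(
  moves=[
    [1,[-0.233,0.073,0],-0.2483],
    [1,[-0.233,0.073,0],-0.2483],
    [1,[-0.233,0.073,0],-0.2483],
    [1,[-0.233,0.073,0],-0.2483],
    [1,[-0.233,0.073,0],-0.2483],
    [1,[-0.233,0.073,0],-0.2483],
    [1,[-0.233,0.073,0],-0.2483],
    [1,[-0.233,0.073,0],-0.2483],
    [1,[-0.233,0.073,0],-0.2483],
    [1,[-0.233,0.073,0],-0.2483],
    [1,[-0.233,0.073,0.1],-0.2483],
    [1,[-0.233,0.073,0.2],-0.2483],
    [1,[-0.233,0.073,0.3],-0.2483],
    [1,[-0.233,0.073,0.3],-0.2483],
    [1,[-0.233,0.073,0.3],-0.2483],
  ],
)

```text
time: 18.3
tool_pos: [0.4381, 0.0608, 0.1979]
tool_rot: [0.0, 0.733, 0.68, 0.0]
contact_force: [0.1, -0.2, -0.4]
gripper_width: 1.001
grasp_force: 0.0
```

```bash
python3 -c "
from m import *
to([.438,.061,.059],1.5)
q=grab('side','f2.png'); allcaps
m=cv2.morphologyEx((soft(q,'blue')>35).astype(np.uint8),cv2.MORPH_CLOSE,np.ones((7,7))); n,l,st,ce=cv2.connectedComponentsWithStats(m)
print([(ce[i].round(1),back(q,*ce[i],.062).round(3)) for i in range(1,n) if st[i,4]>100])"
```

```text
pos [0.4381 0.0608 0.1979] yaw 1.4963 shift [ 0.002 -0.001  0.926] turn -0.0006 t 18.3 w 1.001 F [ 0.1 -0.2 -0.4]
[(array([292.4, 169.6]), array([0.836, 0.054, 0.062])), (array([321.9, 158.5]), array([ 0.845, -0.051,  0.062])), (array([296.6, 251.4]), array([0.54 , 0.166, 0.062])), (array([351.2, 267.5]), array([0.437, 0.062, 0.062])), (array([221.2, 279.8]), array([0.538, 0.367, 0.062])), (array([278.7, 294.6]), array([0.44 , 0.254, 0.062]))]
```

arm_command(
  moves=[
    [1,[0,0,0.3],0],
    [1,[0,0,0.6],0],
    [1,[0,0,0.85],0],
    [1,[0,0,0.925],0],
    [1,[0,0,0.925],0],
    [1,[0,0,0.925],0],
    [-1,[0,0,0.925],0],
    [-1,[0,0,0.925],0],
    [-1,[0,0,0.925],0],
    [-1,[0,0,0.925],0],
    [-1,[0,0,0.925],0],
    [-1,[0,0,0.925],0],
    [-1,[0,0,0.925],0],
    [-1,[0,0,0.925],0],
  ],
)

```text
time: 19.52
tool_pos: [0.4395, 0.0618, 0.0605]
tool_rot: [0.001, 0.732, 0.682, 0.001]
contact_force: [0.3, -0.5, 6.0]
gripper_width: 0.509
grasp_force: 62.4
```

arm_command(
  moves=[
    [-1,[0,0,-0.2],0],
    [-1,[0,0,-0.4],0],
    [-1,[0,0,-0.6],0],
    [-1,[0,0,-0.8],0],
    [-1,[0,0,-0.8],0],
    [-1,[0,0,-0.8],0],
  ],
)

```text
time: 20.02
tool_pos: [0.4389, 0.0618, 0.1805]
tool_rot: [0.002, 0.732, 0.682, 0.002]
contact_force: [-0.6, 1.0, -2.6]
gripper_width: 0.512
grasp_force: 62.4
```

```bash
cat >> m.py <<'E'
TR=np.array([.661,.169]); TY=-.24
def slot(v,u=0): return TR+np.array([[np.cos(TY),-np.sin(TY)],[np.sin(TY),np.cos(TY)]])@[u,v]
E
python3 -c "
from m import *
for v in(-.06,0,.06): print(slot(v).round(4))
to([*slot(-.06),.18],TY+np.pi/2)"
```

```text
[0.6467 0.1107]
[0.661 0.169]
[0.6753 0.2273]
pos [0.4389 0.0618 0.1805] yaw 1.4999 shift [0.424 1.359 0.01 ] turn 0.0269 t 20.02 w 0.512 F [-0.6  1.  -2.6]
```

arm_command(
  moves=[
    [-1,[0.1,0.3,0],0.0269],
    [-1,[0.15,0.55,0],0.0269],
    [-1,[0.21,0.68,0],0.0269],
    [-1,[0.21,0.68,0],0.0269],
    [-1,[0.21,0.68,0],0.0269],
    [-1,[0.21,0.68,0],0.0269],
  ],
)

```text
time: 20.52
tool_pos: [0.5401, 0.0859, 0.176]
tool_rot: [-0.001, 0.787, 0.617, -0.002]
contact_force: [-0.2, 0.4, -1.6]
gripper_width: 0.503
grasp_force: 62.4
```

```bash
python3 -c "
from m import *
to([*slot(-.06),.068],TY+np.pi/2)"
```

```text
pos [0.5401 0.0859 0.176 ] yaw 1.331 shift [0.331 0.655 0.717] turn 0.0 t 20.52 w 0.503 F [-0.2  0.4 -1.6]
```

arm_command(
  moves=[
    [-1,[0.12,0.25,0],0],
    [-1,[0.25,0.5,0],0],
    [-1,[0.33,0.65,0],0],
    [-1,[0.33,0.65,0],0],
    [-1,[0.33,0.65,0],0],
    [-1,[0.33,0.65,0],0],
    [-1,[0.33,0.65,0.2],0],
    [-1,[0.33,0.65,0.3],0],
    [-1,[0.33,0.65,0.3],0],
    [-1,[0.33,0.65,0.3],0],
    [-1,[0.33,0.65,0.3],0],
  ],
)

```text
time: 21.43
tool_pos: [0.6479, 0.1108, 0.134]
tool_rot: [0.0, 0.787, 0.617, 0.0]
contact_force: [-0.8, 0.6, -2.4]
gripper_width: 0.506
grasp_force: 62.6
```

```bash
python3 -c "
from m import *
to([*slot(-.06),.068],TY+np.pi/2)
q=grab('side','g2.png');p=grab('top','g1.png')
a=cv2.imread('pics/g1.png')[140:250,240:380]; b=cv2.imread('pics/g2.png')[170:280,220:360]
cv2.imwrite('pics/g3.png',cv2.resize(np.hstack([a,b]),None,fx=2.8,fy=2.8,interpolation=cv2.INTER_CUBIC))"
```

```text
pos [0.6479 0.1108 0.134 ] yaw 1.3307 shift [-0.002 -0.008  0.44 ] turn -0.0 t 21.43 w 0.506 F [-0.8  0.6 -2.4]
```

View pics/g3.png

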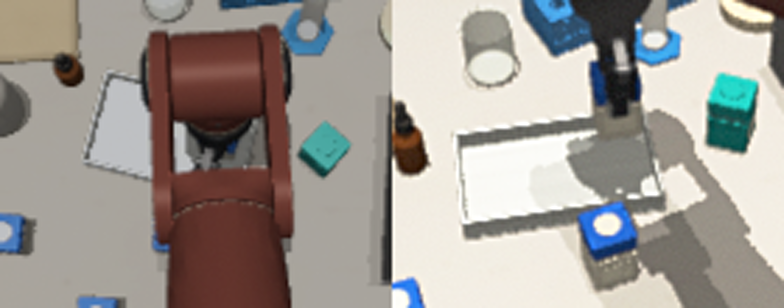

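The cartridge hangs over the tray's right end, above the floor at side crop (615,125). I'll lower and release it.

arm_command(
  moves=[
    [-1,[0,0,0.15],0],
    [-1,[0,0,0.3],0],
    [-1,[0,0,0.38],0],
    [-1,[0,0,0.43],0],
    [-1,[0,0,0.43],0],
    [-1,[0,0,0.43],0],
  ],
)

```text
time: 22.03
tool_pos: [0.6485, 0.1109, 0.0694]
tool_rot: [0.0, 0.787, 0.617, 0.0]
contact_force: [-0.0, -0.2, -1.2]
gripper_width: 0.506
grasp_force: 62.7
```

arm_command(
  moves=[
    [0.4,[0,0,0],0],
    [0.4,[0,0,0],0],
    [0.4,[0,0,0],0],
    [0.4,[0,0,0],0],
    [0.4,[0,0,0],0],
    [0.4,[0,0,-0.2],0],
    [0.4,[0,0,-0.5],0],
    [1,[0,0,-0.8],0],
    [1,[0,0,-0.8],0],
    [1,[0,0,-0.8],0],
  ],
)

```text
time: 22.87
tool_pos: [0.6511, 0.1111, 0.1952]
tool_rot: [0.003, 0.787, 0.617, 0.004]
contact_force: [-0.4, 0.0, 0.2]
gripper_width: 0.999
grasp_force: 0.0
```

```bash
python3 -c "
from m import *
to([.5388,.1665,.18],1.5)
q=grab('side')
m=cv2.morphologyEx((soft(q,'blue')>35).astype(np.uint8),cv2.MORPH_CLOSE,np.ones((7,7))); n,l,st,ce=cv2.connectedComponentsWithStats(m)
print([(ce[i].round(1),st[i,4],back(q,*ce[i],.064).round(3)) for i in range(1,n) if st[i,4]>50])"
```

```text
pos [0.6511 0.1111 0.1952] yaw 1.3309 shift [ 0.181 -0.816  0.094] turn -0.0269 t 22.87 w 0.999 F [-0.4  0.   0.2]
[(array([321.9, 158.5]), np.int32(163), array([ 0.843, -0.049,  0.064])), (array([281.1, 170.7]), np.int32(543), array([0.843, 0.089, 0.064])), (array([314.3, 186.4]), np.int32(117), array([0.738, 0.025, 0.064])), (array([299.9, 215.5]), np.int32(233), array([0.649, 0.109, 0.064])), (array([296.7, 251.5]), np.int32(304), array([0.538, 0.166, 0.064])), (array([221.2, 279.7]), np.int32(287), array([0.536, 0.367, 0.064])), (array([278.7, 294.6]), np.int32(303), array([0.439, 0.255, 0.064]))]
```

arm_command(
  moves=[
    [1,[0.18,-0.816,0],-0.0269],
    [1,[0.18,-0.816,0],-0.0269],
    [1,[0.18,-0.816,0],-0.0269],
    [1,[0.18,-0.816,0],-0.0269],
    [1,[0.18,-0.816,0],-0.0269],
    [1,[0.18,-0.816,0.25],-0.0269],
    [1,[0.18,-0.816,0.25],-0.0269],
    [1,[0.18,-0.816,0.25],-0.0269],
  ],
)

```text
time: 23.58
tool_pos: [0.5345, 0.1654, 0.1483]
tool_rot: [-0.002, 0.732, 0.681, -0.003]
contact_force: [-1.5, 0.4, 0.4]
gripper_width: 1.002
grasp_force: 0.0
```

```bash
python3 -c "
from m import *
to([.5388,.1665,.06],1.5)"
```

```text
pos [0.5345 0.1654 0.1483] yaw 1.499 shift [0.01  0.032 0.589] turn -0.0002 t 23.58 w 1.002 F [-1.5  0.4  0.4]
```

arm_command(
  moves=[
    [1,[0.01,0.03,0.2],0],
    [1,[0.01,0.03,0.4],0],
    [1,[0.01,0.03,0.59],0],
    [1,[0.01,0.03,0.59],0],
    [1,[0.01,0.03,0.59],0],
    [-1,[0.01,0.03,0.59],0],
    [-1,[0.01,0.03,0.59],0],
    [-1,[0.01,0.03,0.59],0],
    [-1,[0.01,0.03,0.59],0],
    [-1,[0.01,0.03,0.59],0],
    [-1,[0.01,0.03,0.59],0],
    [-1,[0.01,0.03,0.59],0],
    [-1,[0.01,0.03,0.59],0],
  ],
)

```text
time: 24.67
tool_pos: [0.542, 0.1677, 0.0654]
tool_rot: [0.001, 0.732, 0.682, 0.002]
contact_force: [-0.1, -0.5, 6.6]
gripper_width: 0.501
grasp_force: 63.2
```

arm_command(
  moves=[
    [-1,[0,0,-0.2],0],
    [-1,[0,0,-0.4],0],
    [-1,[0,0,-0.6],0],
    [-1,[0,0,-0.7],0],
    [-1,[0,0,-0.7],0],
    [-1,[0,0,-0.7],0],
    [-1,[0,0,-0.7],0.0269],
    [-1,[0,0,-0.7],0.0269],
    [-1,[0,0,-0.7],0.0269],
  ],
)

```text
time: 25.42
tool_pos: [0.5386, 0.1671, 0.1647]
tool_rot: [-0.001, 0.787, 0.617, -0.002]
contact_force: [-1.0, 0.4, -2.4]
gripper_width: 0.505
grasp_force: 62.5
```

```bash
python3 -c "
from m import *
to([*slot(0),.16],TY+np.pi/2)"
```

```text
pos [0.5386 0.1671 0.1647] yaw 1.3302 shift [0.207 0.79  0.027] turn -0.0001 t 25.42 w 0.505 F [-1.   0.4 -2.4]
```

arm_command(
  moves=[
    [-1,[0.1,0.3,0],0],
    [-1,[0.2,0.6,0],0],
    [-1,[0.207,0.785,0],0],
    [-1,[0.207,0.785,0],0],
    [-1,[0.207,0.785,0],0],
    [-1,[0.207,0.785,0],0],
    [-1,[0.207,0.785,0.15],0],
    [-1,[0.207,0.785,0.25],0],
    [-1,[0.207,0.785,0.25],0],
    [-1,[0.207,0.785,0.25],0],
  ],
)

```text
time: 26.25
tool_pos: [0.6598, 0.1695, 0.1281]
tool_rot: [-0.001, 0.786, 0.618, -0.002]
contact_force: [0.2, 0.5, -2.1]
gripper_width: 0.502
grasp_force: 62.9
```

```bash
python3 -c "
from m import *
to([*slot(0),.073],TY+np.pi/2)"
```

```text
pos [0.6598 0.1695 0.1281] yaw 1.3315 shift [-0.001  0.01   0.367] turn 0.0001 t 26.25 w 0.502 F [ 0.2  0.5 -2.1]
```

arm_command(
  moves=[
    [-1,[0,0,0.15],0],
    [-1,[0,0,0.28],0],
    [-1,[0,0,0.36],0],
    [-1,[0,0,0.36],0],
    [-1,[0,0,0.36],0],
  ],
)

```text
time: 26.67
tool_pos: [0.6616, 0.1696, 0.0762]
tool_rot: [-0.0, 0.787, 0.617, -0.0]
contact_force: [-0.2, 1.0, -1.8]
gripper_width: 0.502
grasp_force: 63.0
```

arm_command(
  moves=[
    [0.4,[0,0,0],0],
    [0.4,[0,0,0],0],
    [0.4,[0,0,0],0],
    [0.4,[0,0,0],0],
    [0.4,[0,0,0],0],
    [0.4,[0,0,-0.2],0],
    [0.4,[0,0,-0.5],0],
    [1,[0,0,-0.8],0],
    [1,[0,0,-0.8],0],
    [1,[0,0,-0.8],0],
    [1,[0,-0.5,-0.8],0],
    [1,[0,-0.8,-0.8],0],
    [1,[0,-0.8,-0.8],0],
  ],
)

```text
time: 27.75
tool_pos: [0.5431, 0.198, 0.194]
tool_rot: [-0.001, 0.787, 0.617, -0.002]
contact_force: [0.0, 0.4, 0.1]
gripper_width: 1.0
grasp_force: 0.0
```

```bash
python3 -c "
from m import *
to([.4406,.2545,.15],1.46)
q=grab('side'); allcaps(grab('top'))
m=cv2.morphologyEx((soft(q,'blue')>35).astype(np.uint8),cv2.MORPH_CLOSE,np.ones((7,7))); n,l,st,ce=cv2.connectedComponentsWithStats(m)
print([(ce[i].round(1),st[i,4],back(q,*ce[i],.064).round(3)) for i in range(1,n) if st[i,4]>50])"
```

```text
pos [0.5431 0.198  0.194 ] yaw 1.3301 shift [ 0.203 -0.752  0.296] turn -0.0207 t 27.75 w 1.0 F [0.  0.4 0.1]
blue [311. 188.] 345 [0.6498 0.1129 1.2707] 184
blue [241. 223.] 177 [ 0.5386  0.3677 -0.1657] 30
blue [274. 248.] 61 [ 0.46    0.2501 -0.1873] 140
[(array([310.8, 188.3]), np.int32(84), array([0.735, 0.038, 0.064])), (array([299.7, 215. ]), np.int32(252), array([0.651, 0.109, 0.064])), (array([273.5, 218.8]), np.int32(94), array([0.669, 0.18 , 0.064])), (array([221.2, 279.7]), np.int32(287), array([0.536, 0.367, 0.064])), (array([278.7, 294.5]), np.int32(304), array([0.439, 0.255, 0.064]))]
```

arm_command(
  moves=[
    [1,[0.203,-0.752,0.29],-0.0207],
    [1,[0.203,-0.752,0.29],-0.0207],
    [1,[0.203,-0.752,0.29],-0.0207],
    [1,[0.203,-0.752,0.29],-0.0207],
    [1,[0.203,-0.752,0.29],-0.0207],
    [1,[0.203,-0.752,0.29],-0.0207],
    [1,[0.203,-0.752,0.29],-0.0207],
  ],
)

```text
time: 28.43
tool_pos: [0.4448, 0.2543, 0.1537]
tool_rot: [0.0, 0.745, 0.667, 0.001]
contact_force: [-0.2, -0.1, 0.2]
gripper_width: 1.003
grasp_force: 0.0
```

```bash
python3 -c "
from m import *
to([.4406,.2545,.06],1.46)"
```

```text
pos [0.4448 0.2543 0.1537] yaw 1.4598 shift [-0.002 -0.029  0.625] turn -0.0 t 28.43 w 1.003 F [-0.2 -0.1  0.2]
```

arm_command(
  moves=[
    [1,[0,-0.025,0.2],0],
    [1,[0,-0.025,0.4],0],
    [1,[0,-0.025,0.62],0],
    [1,[0,-0.025,0.62],0],
    [1,[0,-0.025,0.62],0],
    [-1,[0,-0.025,0.62],0],
    [-1,[0,-0.025,0.62],0],
    [-1,[0,-0.025,0.62],0],
    [-1,[0,-0.025,0.62],0],
    [-1,[0,-0.025,0.62],0],
    [-1,[0,-0.025,0.62],0],
    [-1,[0,-0.025,0.62],0],
    [-1,[0,-0.025,0.62],0],
  ],
)

```text
time: 29.52
tool_pos: [0.4413, 0.2557, 0.0625]
tool_rot: [0.001, 0.745, 0.667, 0.002]
contact_force: [0.8, -0.3, 6.4]
gripper_width: 0.508
grasp_force: 60.8
```

arm_command(
  moves=[
    [-1,[0,0,-0.2],0],
    [-1,[0,0,-0.4],0],
    [-1,[0,0,-0.6],0],
    [-1,[0,0,-0.9],0],
    [-1,[0,0,-0.9],0.0207],
    [-1,[0,0,-0.9],0.0207],
    [-1,[0,0,-0.9],0.0207],
    [-1,[0,0,-0.9],0.0207],
  ],
)

```text
time: 30.18
tool_pos: [0.4382, 0.2544, 0.1927]
tool_rot: [-0.001, 0.786, 0.618, -0.002]
contact_force: [0.3, -0.4, -3.7]
gripper_width: 0.513
grasp_force: 61.3
```

```bash
python3 -c "
from m import *
to([*slot(.061),.18],TY+np.pi/2)"
```

```text
pos [0.4382 0.2544 0.1927] yaw 1.3331 shift [0.203 1.579 0.08 ] turn 0.0004 t 30.18 w 0.513 F [ 0.3 -0.4 -3.7]
```

arm_command(
  moves=[
    [-1,[0.05,0.25,0],0],
    [-1,[0.1,0.5,0],0],
    [-1,[0.1,0.79,0],0],
    [-1,[0.1,0.79,0],0],
    [-1,[0.1,0.79,0],0],
  ],
)

```text
time: 30.6
tool_pos: [0.5584, 0.2401, 0.1913]
tool_rot: [-0.001, 0.787, 0.617, -0.003]
contact_force: [-1.1, 0.1, -2.5]
gripper_width: 0.509
grasp_force: 61.7
```

arm_command(
  moves=[
    [-1,[0.05,0.25,0],0],
    [-1,[0.1,0.5,0],0],
    [-1,[0.1,0.79,0],0],
    [-1,[0.1,0.79,0],0],
    [-1,[0.1,0.79,0.1],0],
    [-1,[0.1,0.79,0.3],0],
    [-1,[0.1,0.79,0.35],0],
    [-1,[0.1,0.79,0.35],0],
    [-1,[0.1,0.79,0.35],0],
  ],
)

```text
time: 31.35
tool_pos: [0.6747, 0.228, 0.1408]
tool_rot: [-0.001, 0.786, 0.618, -0.002]
contact_force: [0.0, -0.7, -1.4]
gripper_width: 0.512
grasp_force: 62.0
```

```bash
python3 -c "
from m import *
to([*slot(.061),.07],TY+np.pi/2)"
```

```text
pos [0.6747 0.228  0.1408] yaw 1.332 shift [0.004 0.006 0.472] turn 0.0002 t 31.35 w 0.512 F [ 0.  -0.7 -1.4]
```

Release, rise, then back off toward the box side high up.

arm_command(
  moves=[
    [-1,[0,0,0.15],0],
    [-1,[0,0,0.3],0],
    [-1,[0,0,0.4],0],
    [-1,[0,0,0.465],0],
    [-1,[0,0,0.465],0],
    [-1,[0,0,0.465],0],
  ],
)

```text
time: 31.85
tool_pos: [0.6767, 0.2278, 0.0729]
tool_rot: [-0.0, 0.787, 0.617, 0.0]
contact_force: [-0.0, -0.5, -1.7]
gripper_width: 0.513
grasp_force: 62.0
```

arm_command(
  moves=[
    [0.4,[0,0,0],0],
    [0.4,[0,0,0],0],
    [0.4,[0,0,0],0],
    [0.4,[0,0,0],0],
    [0.4,[0,0,0],0],
    [0.4,[0,0,-0.2],0],
    [0.4,[0,0,-0.5],0],
    [0.4,[0,0,-0.8],0],
    [0.4,[0,0,-1],0],
    [0.4,[0,0,-1],0],
    [0.4,[0,0,-1],0],
  ],
)

```text
time: 32.77
tool_pos: [0.6787, 0.2282, 0.2279]
tool_rot: [0.002, 0.787, 0.617, 0.004]
contact_force: [-0.7, -0.8, -0.2]
gripper_width: 0.702
grasp_force: 0.0
```

arm_command(
  moves=[
    [-1,[-0.6,-1,-0.8],0],
    [-1,[-0.6,-1,-0.8],0],
    [-1,[-0.6,-1,-0.8],0],
    [-1,[-0.6,-1,-0.8],0],
    [-1,[-0.6,-1,-0.8],0],
    [-1,[-0.6,-1,-0.8],0],
  ],
)

```text
time: 33.27
tool_pos: [0.5072, 0.1754, 0.3471]
tool_rot: [0.001, 0.787, 0.617, 0.002]
contact_force: [0.7, 0.6, 1.3]
gripper_width: 0.0
grasp_force: 0.0
```

arm_command(
  moves=[
    [-1,[-1,-0.9,-0.2],0],
    [-1,[-1,-0.9,-0.2],0],
    [-1,[-1,-0.9,-0.2],0],
    [-1,[-1,-0.9,-0.2],0],
    [-1,[-1,-0.9,-0.2],0],
    [-1,[-1,-0.9,-0.2],0],
  ],
)

```text
time: 33.77
tool_pos: [0.3401, 0.0605, 0.3734]
tool_rot: [0.002, 0.788, 0.616, 0.001]
contact_force: [0.5, 0.6, 1.1]
gripper_width: 0.002
grasp_force: 0.0
```

```bash
python3 -c "
from m import *
to([.56,-.17,.38],-.06)
p=grab('top','k1.png'); q=grab('side','k2.png')
a=cv2.imread('pics/k1.png')[100:290,200:480]; b=cv2.imread('pics/k2.png')[90:310,150:480]
cv2.imwrite('pics/k3.png',np.vstack([cv2.resize(a,(442,300)),cv2.resize(b,(442,295))]))"
```

```text
pos [0.3401 0.0605 0.3734] yaw 1.3275 shift [-1.138  1.793 -0.037] turn 0.2208 t 33.77 w 0.002 F [0.5 0.6 1.1]
```

View pics/k3.png

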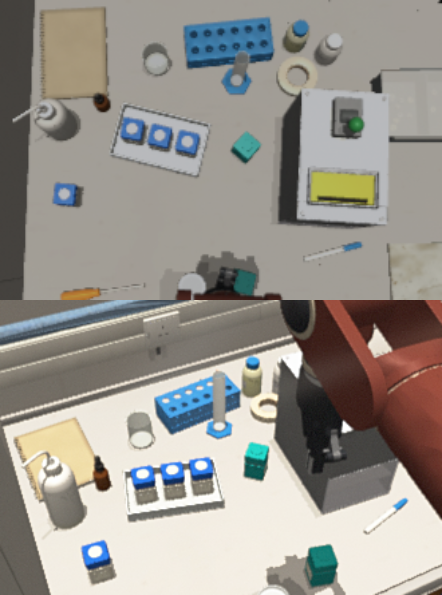

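The top and side crops show three blue cartridges upright in the tray at (132,131), (160,136) and (187,142). The fourth is on the worktop at (65,194), the flap is shut, the lever leans forward, and the bystanders are standing. Next I'll triangulate the lever tip.

```bash
python3 -c "
from m import *
P=[]
for n,f in(('top','k1.png'),('side','side0.png')):
    p=manip.grab_frame(n); p['frame']=cv2.cvtColor(cv2.imread('pics/'+f),cv2.COLOR_BGR2RGB); m=masks(p)['green']
    k,l,st,ce=cv2.connectedComponentsWithStats(m.astype(np.uint8))
    c=[ (st[i],ce[i]) for i in range(1,k) if st[i,4]>25 and 380<ce[i][0]<450 and ce[i][1]<200]; print(c); uv=c[0][1]
    R=np.array(p['R']);t=np.array(p['t']);C=-R.T@t;d=R.T@[(uv[0]-p['cx'])/p['fx'],(uv[1]-p['cy'])/p['fy'],1];P.append((C,d/np.linalg.norm(d)))
A=sum(np.eye(3)-np.outer(d,d) for C,d in P);b=sum((np.eye(3)-np.outer(d,d))@C for C,d in P);X=np.linalg.solve(A,b);print(X)
for C,d in P: print(np.linalg.norm(np.cross(X-C,d)))
r=np.array([np.cos(-.06),np.sin(-.06)]);print('boxframe x',(X[:2]-[.593,-.1745])@r,'y',(X[:2]-[.593,-.1745])@[np.sin(.06),np.cos(.06)])
to([.585,-.1745,.32],1.51)
im=manip.grab_frame('side'); m=soft(im,'red')>30; print(m[150:260,350:460].sum())
"
```

```text
[(array([421, 175,   9,   8,  57], dtype=int32), array([425.05263158, 178.49122807]))]
[(array([400, 114,   9,   8,  56], dtype=int32), array([403.96428571, 117.58928571]))]
[ 0.63364264 -0.17592802  0.31433943]
3.3823181542026405e-05
3.3823181542026344e-05
boxframe x 0.04065513886393531 y 0.0010116428937172108
pos [0.3433 0.0625 0.371 ] yaw 1.3309 shift [-1.152  1.942  0.336] turn -0.0285 t 33.97 w -0.002 F [-0.2 -0.2  0.3]
1680
```

The lever tip is at (0.634,-0.176,0.314), which fits a 60 mm lever with its pivot at x≈0.659. I'll approach from the front with closed fingers.

arm_command(
  moves=[
    [-1,[-0.58,0.97,0],0],
    [-1,[-0.58,0.97,0],0],
    [-1,[-0.58,0.97,0],0],
    [-1,[-0.58,0.97,0],0],
    [-1,[-0.58,0.97,0],0],
    [-1,[-0.58,0.97,0],0],
  ],
)

```text
time: 34.52
tool_pos: [0.4652, -0.0578, 0.3693]
tool_rot: [-0.003, 0.787, 0.617, -0.002]
contact_force: [-0.2, 0.6, -0.9]
gripper_width: -0.002
grasp_force: 0.0
```

arm_command(
  moves=[
    [-1,[-0.3,0.5,0],-0.0285],
    [-1,[-0.57,0.95,0],-0.0285],
    [-1,[-0.57,0.95,0],-0.0285],
    [-1,[-0.57,0.95,0],-0.0285],
    [-1,[-0.57,0.95,0],-0.0285],
    [-1,[-0.57,0.95,0],-0.0285],
    [-1,[-0.57,0.95,0],-0.0285],
  ],
)

```text
time: 35.1
tool_pos: [0.5817, -0.1724, 0.3718]
tool_rot: [-0.001, 0.728, 0.686, -0.0]
contact_force: [-0.2, -0.5, -0.8]
gripper_width: 0.004
grasp_force: 0.0
```

```bash
python3 -c "
from m import *
to([.585,-.175,.322],1.51)"
```

```text
pos [ 0.5817 -0.1724  0.3718] yaw 1.5114 shift [-0.016  0.023  0.332] turn 0.0002 t 35.1 w 0.004 F [-0.2 -0.5 -0.8]
```

arm_command(
  moves=[
    [-1,[-0.016,0.02,0.15],0],
    [-1,[-0.016,0.02,0.33],0],
    [-1,[-0.016,0.02,0.33],0],
    [-1,[-0.016,0.02,0.33],0],
    [-1,[-0.016,0.1,0.33],0],
    [-1,[-0.016,0.15,0.33],0],
    [-1,[-0.016,0.2,0.33],0],
    [-1,[-0.016,0.25,0.33],0],
    [-1,[-0.016,0.3,0.33],0],
    [-1,[-0.016,0.35,0.33],0],
    [-1,[-0.016,0.4,0.33],0],
    [-1,[-0.016,0.45,0.33],0],
    [-1,[-0.016,0.48,0.33],0],
    [-1,[-0.016,0.48,0.33],0],
  ],
)

```text
time: 36.27
tool_pos: [0.6543, -0.1805, 0.3222]
tool_rot: [-0.0, 0.728, 0.685, 0.0]
contact_force: [-0.0, -1.2, 0.2]
gripper_width: 0.003
grasp_force: 0.0
```

```bash
python3 -c "
from m import *
to([.585,-.175,.322],1.51)
p=grab('top'); m=masks(p)['green']
k,l,st,ce=cv2.connectedComponentsWithStats(m.astype(np.uint8))
print([(st[i],back(p,*ce[i],.314).round(4)) for i in range(1,k) if st[i,4]>8 and 380<ce[i][0]<450 and ce[i][1]<200])"
```

```text
pos [ 0.6543 -0.1805  0.3222] yaw 1.5102 shift [ 0.009 -0.463  0.002] turn 0.0 t 36.27 w 0.003 F [-0.  -1.2  0.2]
[]
```

arm_command(
  moves=[
    [-1,[0,0.03,0],0],
    [-1,[0,0.05,0],0],
    [-1,[0,0.05,0],0],
  ],
)

```text
time: 36.57
tool_pos: [0.6611, -0.1809, 0.3226]
tool_rot: [-0.0, 0.728, 0.685, -0.0]
contact_force: [-0.1, -0.4, -0.0]
gripper_width: 0.001
grasp_force: 0.0
```

arm_command(
  moves=[
    [-1,[0,0.03,0],0],
    [-1,[0,0.04,0],0],
    [-1,[0,0.04,0],0],
  ],
)

```text
time: 36.82
tool_pos: [0.6638, -0.1811, 0.3229]
tool_rot: [-0.004, 0.728, 0.685, -0.003]
contact_force: [-15.5, 1.0, 3.2]
gripper_width: 0.001
grasp_force: 7.5
```

At 15 N the lever is at its stop. I'll back off, retreat and verify.

arm_command(
  moves=[
    [-1,[0,-0.2,0],0],
    [-1,[0,-0.4,0],0],
    [-1,[0,-0.4,-0.3],0],
    [-1,[0,-0.7,-0.5],0],
    [-1,[0,-1,-0.5],0],
    [-1,[0,-1,-0.5],0],
    [-1,[0,-1,-0.5],0],
  ],
)

```text
time: 37.4
tool_pos: [0.5155, -0.1722, 0.4012]
tool_rot: [0.003, 0.729, 0.685, 0.001]
contact_force: [0.6, 0.1, 0.4]
gripper_width: 0.003
grasp_force: 0.0
```

arm_command(
  moves=[
    [-1,[0.9,-0.8,0],0],
    [-1,[0.9,-0.8,0],0],
    [-1,[0.9,-0.8,0],0],
    [-1,[0.9,-0.8,0],0],
    [-1,[0.9,-0.8,0],0],
    [-1,[0.9,-0.8,0],0],
    [-1,[0.9,-0.8,0],0],
  ],
)

```text
time: 37.98
tool_pos: [0.4061, -0.0298, 0.3984]
tool_rot: [0.001, 0.728, 0.686, 0.0]
contact_force: [0.8, -0.5, 0.3]
gripper_width: 0.005
grasp_force: 0.0
```

```bash
python3 -c "
from m import *
to([.585,-.175,.322],1.51)
p=grab('top','z1.png'); q=grab('side','z2.png'); m=masks(p)['green']
k,l,st,ce=cv2.connectedComponentsWithStats(m.astype(np.uint8))
print([(st[i],back(p,*ce[i],.314).round(4)) for i in range(1,k) if st[i,4]>8 and 380<ce[i][0]<450 and ce[i][1]<200])
a=cv2.imread('pics/z1.png')[100:290,200:480]; b=cv2.imread('pics/z2.png')[90:310,150:480]
cv2.imwrite('pics/z3.png',np.vstack([cv2.resize(a,(442,300)),cv2.resize(b,(442,295))]))"
```

```text
pos [ 0.4061 -0.0298  0.3984] yaw 1.5114 shift [-0.896  1.247  0.512] turn 0.0002 t 37.98 w 0.005 F [ 0.8 -0.5  0.3]
[(array([422, 155,   9,   9,  54], dtype=int32), array([ 0.6871, -0.1798,  0.314 ]))]
```

View pics/z3.png

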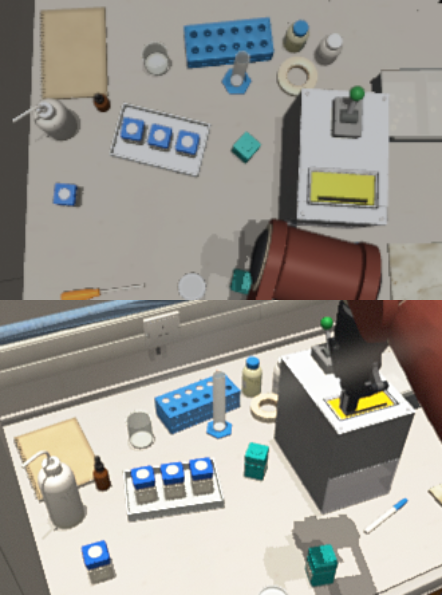

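The lever tip is now at x=0.687, symmetric to its start about the pivot, so it is fully over at (357,93). The flap is shut, three fresh cartridges stand in the tray, one is at (65,194), and all the bottles are standing. I'm handing it in.

```bash
python3 -c "
from plant import manip
print(manip.job_done())"
```

```text
the job is handed in; nothing more can be done
None
```

I handed the job in at about 38 s. Both spent cartridges found are in the returns box with the flap shut, three fresh ones stand in the tray and the fourth is on the worktop. The lever is fully to the rear and nothing was knocked over. I couldn't see inside the box, so the shut flap is my only check that the spent ones dropped fully, and no verdict came back.

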